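# Brace a mounted bird in its transport tray with blocks from a tilt-out bin

### The arm

A 7-joint arm with a two-finger parallel gripper is mounted at the origin on the work surface. World frame = base frame: x ahead of the robot, y to its left, z up, the work surface at z = 0. Lengths are in m, angles in rad, forces in N, time in s.
With the tool pointing down it reaches from about 0.4 to 0.85 m from the base axis. Payload 10.4 kg.
Tool frame: the origin (TCP) lies between the finger pads; the fingertips stand 17 mm ahead of it and the grasp point (between the pads) lies 2 mm behind it; x points along the fingers, y is the direction in which the jaws open and shut, and the axes are right-handed (so a half turn about x gives the same grasp; the last joint's range is limited). The gripper opens to 87 mm and grips with 3 to 60 N. Pads are 19 mm wide; open, the fingers measure 117 mm over their backs; the gripper's body (75 mm by 190 mm) begins 51 mm behind the grasp point.
Start: joints at [-1.287, 0.332, -0.065, 1.46, 0.022, 1.35, -0.088], TCP at [0.189, 0.596, 0.24] pointing down, gripper open.
Joint ranges: [-2.6, 2.6], [-0.5, 2.12], [-1.47, 1.34], [0.16, 2.42], [-1.27, 4.41], [0.06, 2.06], [-2.6, 2.6]. Speed limits (rad/s): [2.22, 2.22, 2.79, 2.79, 3.14, 3.14, 3.14].

### API

Orientations are given as a unit quaternion [x, y, z, w].
In Python, from bench import r, optics, close_job gives the robot as it stands.
- The arm moves only by the shell command python3 -m inch 'ROWS' [OPENING] [FORCE]. ROWS is JSON, a list of rows, each an object with "translation": the shift along the tool's x, y, z in cm, a list of three; "spin": the turn about the tool's x in degrees. In form: [{"translation": [tx, ty, tz], "spin": spin}, ...]. A call has 1 to 20 rows; each row shifts and turns the pose as measured when the row begins, along the tool's axes as they then stand; what a row does not reach is not made up. A row lasts 1/8 s, in which the tool goes at most 62.5 mm and 10.7 degrees, less where a joint would pass 70% of its speed; a pose out of reach is approached as far as the arm can. A call is refused whole if a number of a shift passes 6.25 or a number of a turn 10.7, either way. A call with a gripper value outside its range is refused whole. OPENING is the closure, from 0 (fully open) to 1 (shut), set as the call begins (- or left out, the last holds). The fingers move at their own pace and stop on an object; FORCE is the grip in N (left out, the last holds). Time passes only in rows, so rows that do not move let the fingers close. It gives the time, the measured TCP pose, the force and the opening at its end, in the units of the state.
- r.read_state(): the state, without advancing time (a new reading comes with each control period).
- optics.camera(name): name is "side" or "top"; returns the picture (384x512x3 uint8, red, green, blue); there is no depth.
- optics.camera_model(name): a dict with "camera_matrix" (3x3 intrinsics, pixels), "dist" ([k1, k2, p1, p2, k3] as OpenCV has them; the pictures are not rectified), "world_from_camera" (4x4, takes a point from camera to world coordinates). Camera axes: x right, y down, z forward; pixel columns grow to the right and rows downward; lengths in m; the calibration is good to about 2 mm. A picture is of the moment at which its call begins. camera_model takes no time and is no camera call.
- close_job(): hands the job in, once; it reports no verdict.
The state is a dict: "time": time; "joint_positions": joint angles; "joint_vel": joint speeds; "joint_torque": joint torques, N m; "ee_pos": TCP position; "eef_rot": TCP orientation; "ft_force": force on the tool from outside, world axes, zero at the start; "torque": the same for the moment, N m; "width": finger opening in m.
Only numpy, scipy, OpenCV 4.12 (cv2) and the standard library are available. Lean on these libraries where they do the work, as an engineer would, in place of code of your own. Each camera call takes 0.05 s, during which the arm holds its last target.

### The job

Swing the tilt-out bin that holds the wooden packing blocks forward until it is fully open, scoop two of the blocks out of its mouth and lay them flat on the foam of the grey tray, one on each side of the bird mount, so that each block lies lengthwise across the gap between the middle of the long side of the wooden base board and the tray wall and keeps the mount from sliding sideways. Then swing the bin fully shut again. Do not touch the bird with the robot or tip its mount, leave the other bin alone, and do not knock the other things about.

Things in the scene. Friction and masses are not known exactly. Their poses are not given: they have to be found in the camera images.
- rack: steel bench rack 516 mm wide, 215 deep, 230 high, fixed, holding two alike grey plastic tilt-out bins side by side (either may be left). Origin on the table below the bins' pivot line, mid width; x to the rear, y to the left as seen from the robot, z up; its front (-x) faces the robot. Its top board (upper face at z = 230 mm) starts at x = +67 mm and covers the rear of the bins.
- block_bin (a joint): tilt angle (rad) of the bin that holds the wooden blocks: 0 = shut, front upright; 0.48 = fully open at its stop, front leaning 27 degrees forward. Stiff pivots (0.25 N m) hold it wherever it is left; 2 to 4 N at the top rim moves it. The other, alike bin holds paper-tape rolls.
- block_bin_rim (a point): middle of the top edge of the block bin's front panel, on its rear (inner) face; tilts with the bin. Bin axes: x into the rack, y along rim and pivot, z up the panel. Panel 240 mm wide, 6 thick (front face at x = -6 mm; a rim bead stands out 2 mm). When shut this is 262 mm above the table, with a 97 mm opening behind it to the top board: hook it from above behind the rim; push its front face to shut it.
- block_bin_floor (a point): on the bin's pivot line, mid width, at the floor's upper face, 62 mm above the table; stays put, axes tilt with the bin (as the rim point). In bin axes: rim at x = -30, z = 200 mm; inside from x = -30 (front panel) to 98 mm at the floor; back wall 51 mm high, leaning out to x = 112; inside y = -114 to 114; side walls 42 mm high (60 within 15 mm of the front). Opening takes the rim to -x and down.
- block1: plain light wooden packing block, 74 x 32 x 32 mm, 50 g, origin at its centre, x along its length. The three blocks are identical; any two will do. They lie side by side, about 60 mm apart along the rim direction, lengthwise front to back on the bin floor, and may slide towards the front panel as the bin is tilted.
- block2: as block1
- block3: as block1
- bird: mounted wading bird, about 175 mm tall, on a dark wooden base board 130 mm (x) x 100 mm (y) x 18 mm thick; origin in the middle of the board's underside, x towards the bill, z up. The body is within 37 mm of y = 0; bill reaches x = +107 mm, tail -80 mm. Loose, 450 g, fragile. Stands on the foam midway between the tray's long walls: a gap of about 90 mm on each side of the board.
- tray_floor (a point): centre of the upper face of the white foam lining of the grey transport tray (fixed), 17 mm above the table; x along the tray's length, y across it, z up. Outside 400 (x) x 300 (y) x 70 mm high, walls 10 mm thick: inside 380 x 280 mm, inner wall faces at y = +-140 mm, wall top 53 mm above this point. A cardboard box 85 x 120 x 40 mm stands in the +x end of the tray.
- tape_bin (a joint): tilt angle of the other bin (rad), with paper-tape rolls in it; it may stand slightly ajar and is to be left alone.
- card_box: cardboard box 85 (x) x 120 (y) x 40 mm standing in the tray beyond the bird, origin in the middle of its underside; a bystander.
- mouse: white computer mouse, 104 x 60 x 35 mm, on the table; a bystander.
- tape_measure: tape measure, 70 x 38 x 66 mm, on the table; a bystander.
- brush: flat brush 180 mm long lying on the table under the front of the rack; a bystander.
- jar: amber glass jar, 68 mm wide, 85 mm tall, on the table between tray and rack; a bystander.

How it is judged:
By the outcome, as a careful person would: the job done as asked, in the order asked, and still so for the second after the job is handed in, with the robot touching nothing.
It also fails if it takes over 72 s, if anything falls off the work surface, if the arm or the gripper's body presses on something with over 40 N, if the wrist force passes 120 N, or if a joint passes its speed limit or range.

## Working session

There is one attempt and no reset: what is moved stays moved. The work goes in short steps, Python scripts to look and compute and a shell command to move; the robot and the scene stay as the last step left them, time stands still between calls to the robot, and variables do not carry over. Pictures are saved under pics/ and viewed, and the job is handed in when it is done.

```bash
ls; mkdir -p pics
python3 - <<'E'
from bench import r, optics
import cv2, numpy as np
s=r.read_state(); print(s)
for n in ("side","top"):
    im=optics.camera(n); cv2.imwrite(f"pics/{n}0.png",im[:,:,::-1]); np.save(f"pics/{n}0.npy",im)
    m=optics.camera_model(n); print(n,np.round(np.array(m["camera_matrix"]),1).tolist(),m["dist"],np.round(np.array(m["world_from_camera"]),3).tolist())
E
```

```text
pics
{'time': 0.0, 'joint_positions': array([-1.28661719,  0.33287173, -0.0647186 ,  1.46093498,  0.02163487,
        1.34990384, -0.08847185]), 'joint_vel': array([ 8.02226599e-04, -9.78649660e-04,  2.50536912e-04, -1.73868860e-03,
        9.65369841e-05,  4.48993712e-04, -1.68098348e-04]), 'joint_torque': array([ 1.98344997e-04, -6.23260117e+01,  2.44667509e-02, -3.89874566e+01,
       -6.15057489e-02,  4.01672674e-02,  1.16082538e-04]), 'ee_pos': array([0.18863913, 0.59547273, 0.2387571 ]), 'eef_rot': array([ 0.10751149,  0.69885217, -0.10851253,  0.69876459]), 'ft_force': array([ 0.47200318,  0.51934118, -0.36028194]), 'torque': array([ 0.02828601, -0.03545235,  0.03183138]), 'width': 0.08688874447418203}
side [[354.4, 0.0, 256.8], [0.0, 354.4, 192.0], [0.0, 0.0, 1.0]] [-0.06730467  0.          0.          0.          0.        ] [[0.994, -0.1, 0.038, 0.49], [-0.107, -0.946, 0.307, -0.343], [0.005, -0.31, -0.951, 1.103], [0.0, 0.0, 0.0, 1.0]]
top [[402.4, 0.0, 250.6], [0.0, 402.4, 194.0], [0.0, 0.0, 1.0]] [-0.06797538  0.          0.          0.          0.        ] [[0.026, -0.999, 0.038, 0.475], [-1.0, -0.026, 0.015, -0.042], [-0.014, -0.038, -0.999, 1.481], [0.0, 0.0, 0.0, 1.0]]
```

View pics/side0.png

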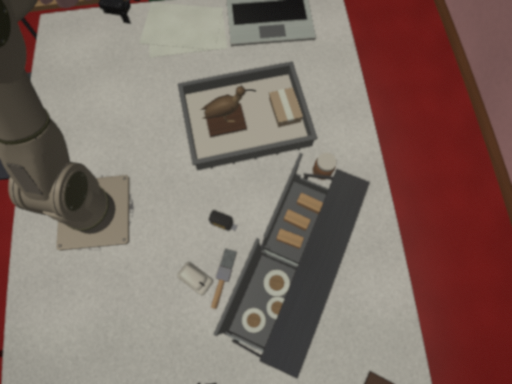

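View pics/top0.png

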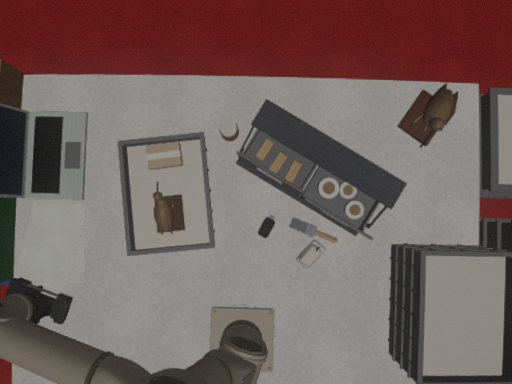

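```bash
cat > h.py <<'E'
import numpy as np, cv2
from bench import r, optics
M={n:optics.camera_model(n) for n in("side","top")}
def ray(n,p):
    m=M[n];T=np.array(m["world_from_camera"])
    q=cv2.undistortPoints(np.array([[p]],float),np.array(m["camera_matrix"]),np.array(m["dist"]))[0,0]
    d=T[:3,:3]@np.array([q[0],q[1],1]);return T[:3,3],d/np.linalg.norm(d)
def plane(n,p,z):
    o,d=ray(n,p);return o+d*(z-o[2])/d[2]
def proj(n,P):
    m=M[n];T=np.linalg.inv(np.array(m["world_from_camera"]))
    R=T[:3,:3];return cv2.projectPoints(np.atleast_2d(np.array(P,float)),cv2.Rodrigues(R)[0],T[:3,3],np.array(m["camera_matrix"]),np.array(m["dist"]))[0][:,0]
def tri(ps,pt):
    a,u=ray("side",ps);b,v=ray("top",pt)
    t=np.linalg.lstsq(np.c_[u,-v],b-a,rcond=None)[0]
    A=a+u*t[0];B=b+v*t[1];return (A+B)/2,np.linalg.norm(A-B)
def snap(n,tag):
    im=optics.camera(n);np.save(f"pics/{n}{tag}.npy",im);return im
def crop(n,tag,x0,y0,w,h,k):
    im=np.load(f"pics/{n}{tag}.npy")[y0:y0+h,x0:x0+w,::-1]
    im=cv2.resize(im,None,fx=k,fy=k,interpolation=cv2.INTER_CUBIC)
    for i in range(0,w,10):
        cv2.line(im,(i*k,0),(i*k,6 if i%50 else 14),(0,255,255),1)
        if i%20==0: cv2.putText(im,str(x0+i),(i*k,24),0,.4,(0,255,255),1)
    for i in range(0,h,10):
        cv2.line(im,(0,i*k),(6,i*k),(0,255,255),1)
        if i%20==0: cv2.putText(im,str(y0+i),(8,i*k+4),0,.4,(0,255,255),1)
    import os
    j=0
    while os.path.exists(f"pics/c_{n}{tag}_{j}.png"): j+=1
    f=f"pics/c_{n}{tag}_{j}.png";cv2.imwrite(f,im);print(f)
E
python3 - <<'E'
from h import *
crop("top",0,230,95,180,145,4); crop("top",0,110,120,130,140,4)
crop("side",0,205,145,170,235,2);crop("side",0,205,145,130,140,4);crop("side",0,170,55,170,120,4)
E
```

```text
pics/c_top0_0.png
pics/c_top0_1.png
pics/c_side0_0.png
pics/c_side0_1.png
pics/c_side0_2.png
```

View pics/c_top0_0.png

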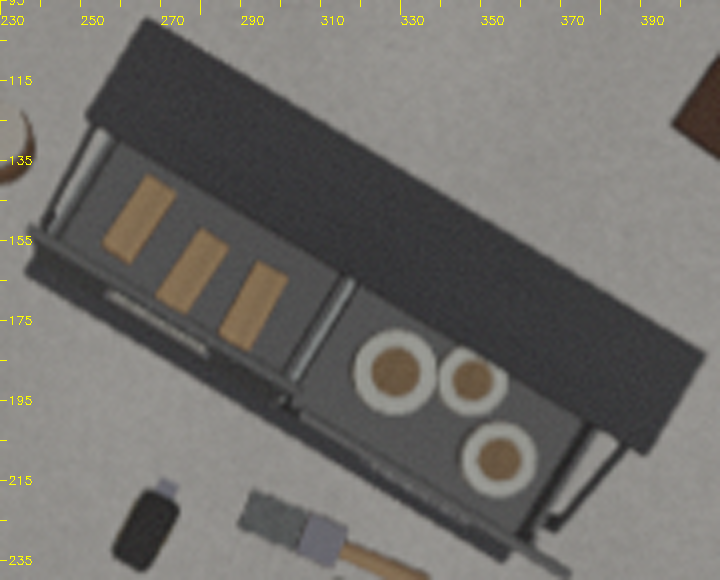

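View pics/c_top0_1.png

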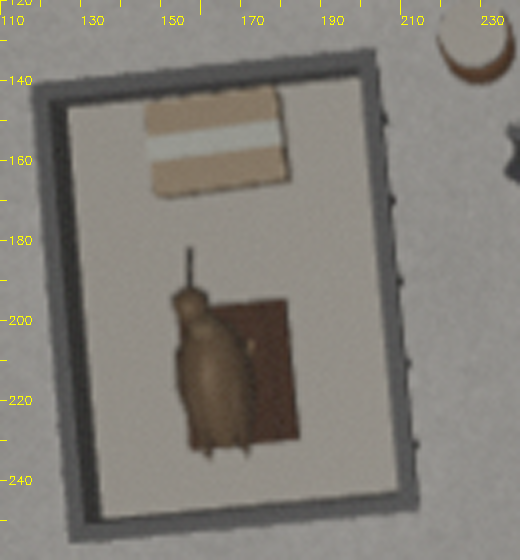

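View pics/c_side0_1.png

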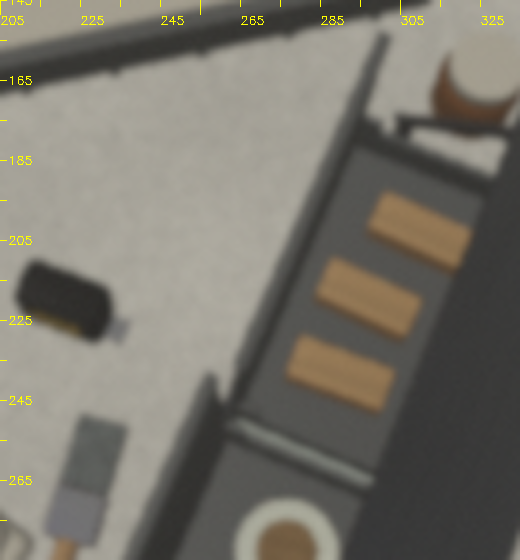

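View pics/c_side0_2.png

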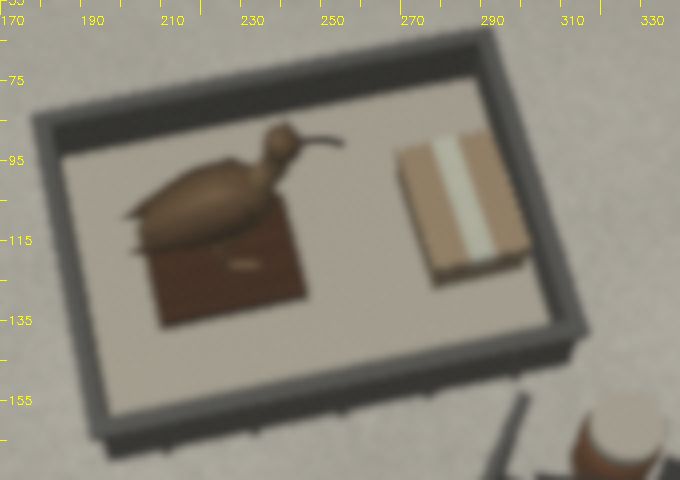

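Run:
```python
from h import *
np.set_printoptions(precision=4,suppress=True)
f=lambda n,x0,y0,k,L,z:np.array([plane(n,(x0+a/k,y0+b/k),z)[:2] for a,b in L])
def fit(P,L):  # rigid 2D
    P=np.array(P);L=np.array(L,float);a=P-P.mean(0);l=L-L.mean(0)
    th=np.arctan2((l[:,0]*a[:,1]-l[:,1]*a[:,0]).sum(),(l*a).sum())
    R=np.array([[np.cos(th),-np.sin(th)],[np.sin(th),np.cos(th)]]);t=P.mean(0)-R@L.mean(0)
    return t,th,(L@R.T+t-P)*1000
K=f("top",230,95,4,[(88,117),(148,18),(705,355),(645,455)],.23);print("rack",K,[np.linalg.norm(K[i]-K[(i+1)%4]) for i in range(4)])
w=.258
t,th,e=fit(K[[0,3]],[(.067,w),(.067,-w)]);print("rackfit",t,np.degrees(th),e)
T=f("top",110,120,4,[(33,85),(375,50),(418,507),(70,542)],.07);print("tray",T)
print(fit(T,[(.2,.15),(.2,-.15),(-.2,-.15),(-.2,.15)]))
B=f("top",110,120,4,[(287,299),(299,438),(191,450)],.035)
print("board",fit(B,[(.065,-.05),(-.065,-.05),(-.065,.05)]))
S=f("side",170,55,4,[(33,120),(490,30),(585,330),(95,435)],.07);print("tray side",fit(S,[(-.2,.15),(.2,.15),(.2,-.15),(-.2,-.15)]))
S=f("side",170,55,4,[(163,328),(307,299)],.035);print("board side",fit(S,[(-.065,-.05),(.065,-.05)]))
```

```text
rack [[ 0.7421 -0.0221]
 [ 0.8222 -0.0673]
 [ 0.5676 -0.5099]
 [ 0.4882 -0.4634]] [np.float64(0.09194308077123872), np.float64(0.5105971960858949), np.float64(0.09203811438556346), np.float64(0.5090841399806803)]
rackfit [ 0.5571 -0.2093] -29.913790968203035 [[ 1.7245  2.9973]
 [-1.7245 -2.9973]]
tray [[0.7054 0.4571]
 [0.7428 0.1508]
 [0.3408 0.1005]
 [0.3003 0.408 ]]
(array([0.5224, 0.2791]), np.float64(0.12383049250553158), array([[-3.1325, -4.4276],
       [-3.4839,  4.1663],
       [ 1.586 ,  5.0593],
       [ 5.0303, -4.7979]]))
board (array([0.4528, 0.2699]), np.float64(0.12141746098701778), array([[ 2.2223,  0.0939],
       [-1.9082, -0.7788],
       [-0.3141,  0.6849]]))
tray side (array([0.5238, 0.2791]), np.float64(0.12557595049098919), array([[ 3.0114,  0.0624],
       [-3.2658, -1.167 ],
       [-1.0716,  0.324 ],
       [ 1.326 ,  0.7806]]))
board side (array([0.4548, 0.2672]), np.float64(0.1159961121623596), array([[-3.342 , -0.3894],
       [ 3.342 ,  0.3894]]))
```

```bash
cat >> h.py <<'E'
O=np.array([.5571,-.2093]);TH=np.radians(-29.91)
Rr=np.array([[np.cos(TH),-np.sin(TH)],[np.sin(TH),np.cos(TH)]])
def rack(P): # world->rack
    P=np.array(P);return np.r_[Rr.T@(P[:2]-O),P[2]]
def w(P):
    P=np.array(P);return np.r_[Rr@P[:2]+O,P[2]]
np.set_printoptions(precision=4,suppress=True)
E
python3 - <<'E'
from h import *
s=lambda a,b:(205+a/4,145+b/4); t=lambda a,b:(230+a/4,95+b/4)
for n,a,b in [("rimL",s(383,35),t(33,227)),("rimR",s(225,400),t(298,388)),("blk1 nearleft",s(388,192),t(103,245)),("jar",s(500,60),t(-20,135))]:
    P,e=tri(a,b);print(n,P,e,rack(P))
for z in(.094,):
  for n,L in [("side",[[(388,192),(473,227),(458,268),(368,228)],[(336,258),(421,298),(408,337),(318,292)],[(300,335),(395,375),(380,412),(288,372)]]),("top",[[(148,175),(176,190),(130,264),(103,245)],[(202,228),(230,244),(184,314),(156,296)],[(260,261),(288,277),(244,350),(219,333)]])]:
    for q in L:
      g=s if n=="side" else t
      C=np.array([rack(plane(n,g(*p),z)) for p in q])
      print(n,C.mean(0),C[:,0],C[:,1])
# predicted rim
for n in("side","top"):print(n,[proj(n,w((x,y,.262)))[0] for x,y in((-.03,.245),(-.03,.005))])
E
```

```text
rimL [0.6473 0.0168 0.2696] 0.0024200821611025406 [-0.0346  0.241   0.2696]
rimR [ 0.5281 -0.1946  0.2016] 0.013263679329362617 [-0.0324 -0.0017  0.2016]
blk1 nearleft [ 0.6609 -0.0362  0.0995] 0.004443954824818555 [0.0036 0.2018 0.0995]
jar [0.7659 0.0743 0.0679] 0.015267739305990055 [0.0396 0.3499 0.0679]
side [0.0391 0.1882 0.094 ] [0.0056 0.0738 0.0746 0.0023] [0.2047 0.2049 0.1708 0.1725]
side [0.0234 0.125  0.094 ] [-0.0107  0.0578  0.0596 -0.0131] [0.1415 0.1386 0.1077 0.1123]
side [0.0249 0.0632 0.094 ] [-0.0128  0.0612  0.0612 -0.0102] [0.0774 0.0779 0.0487 0.0489]
top [0.0383 0.1866 0.094 ] [0.0746 0.0761 0.0002 0.0022] [0.1998 0.1723 0.1728 0.2014]
top [0.0238 0.1233 0.094 ] [ 0.0594  0.0601 -0.0126 -0.0119] [0.1358 0.1079 0.1104 0.1391]
top [0.0249 0.0636 0.094 ] [ 0.061   0.0617 -0.0123 -0.0109] [0.0781 0.0502 0.05   0.076 ]
side [array([303.0729, 154.2957]), array([266.4593, 238.2536])]
top [array([237.9702, 150.5418]), array([305.4428, 191.491 ])]
```

```bash
cat >> h.py <<'E'
from scipy.spatial.transform import Rotation as Ro
TO=np.array([.5225,.2791]);TT=.1245
Rt=np.array([[np.cos(TT),-np.sin(TT)],[np.sin(TT),np.cos(TT)]])
def tw(P): P=np.array(P);return np.r_[Rt@P[:2]+TO,P[2]]
def tr(P): P=np.array(P);return np.r_[Rt.T@(P[:2]-TO),P[2]]
RIM=np.degrees(TH)+90; TRX=np.degrees(TT)
def go(P,yaw=None,s=None):
    "cm in tool axes to reach world P now; spin to bring tool y to heading yaw (either way)"
    s=s or r.read_state();R=Ro.from_quat(s["eef_rot"]).as_matrix()
    d=R.T@(np.array(P)-s["ee_pos"])*100
    h=np.degrees(np.arctan2(R[1,1],R[0,1]))
    print("t %.1f pos"%s["time"],s["ee_pos"],"rack",rack(s["ee_pos"]),"tray",tr(s["ee_pos"]),"F",s["ft_force"],"w %.4f"%s["width"],"x",R[:,0])
    o="cm "+str(np.round(d,2))+" heading y %.1f q7 %.2f"%(h,s["joint_positions"][6])
    if yaw is not None:
        a=(h-yaw+180)%360-180; b=a-180*np.sign(a) # tool x down: +spin lowers heading
        o+="  spin %.1f or %.1f"%(a,b)
    print(o)
E
python3 - <<'E'
from h import *
go(w((.01,.125,.33)),RIM)
s=lambda a,b:(205+a/4,145+b/4); t=lambda a,b:(230+a/4,95+b/4)
P,e=tri(s(402,125),t(47,220));print("knob",P,rack(P),e)
P,e=tri(s(228,425),t(288,403));print("mid knob",P,rack(P),e)
for z in (.06,.1,.14,.18,.23): print(z,[rack(plane("top",t(*q),z)) for q in((47,218),(92,135),(292,380),(350,282))])
E
```

```text
t 0.1 pos [0.1886 0.5955 0.2389] rack [-0.7207  0.5139  0.2389] tray [-0.292   0.3554  0.2389] F [0.1177 0.0946 1.0434] w 0.0869 x [-0.0003 -0.0012 -1.    ]
cm [ -9.05 -53.61  63.08] heading y 72.4 q7 -0.09  spin 12.3 or -167.7
knob [0.679  0.0126 0.1073] [-0.005   0.2531  0.1073] 0.00194951256298578
mid knob [ 0.5255 -0.1972  0.108 ] [-0.0334 -0.0053  0.108 ] 0.0011217599396157354
0.06 [array([0.0007, 0.2588, 0.06  ]), array([0.0851, 0.2634, 0.06  ]), array([-0.0094, -0.0013,  0.06  ]), array([ 0.0918, -0.0003,  0.06  ])]
0.1 [array([-0.0036,  0.2545,  0.1   ]), array([0.0783, 0.259 , 0.1   ]), array([-0.0135,  0.0017,  0.1   ]), array([0.0849, 0.0026, 0.1   ])]
0.14 [array([-0.008 ,  0.2501,  0.14  ]), array([0.0716, 0.2545, 0.14  ]), array([-0.0176,  0.0046,  0.14  ]), array([0.078 , 0.0056, 0.14  ])]
0.18 [array([-0.0124,  0.2457,  0.18  ]), array([0.0649, 0.25  , 0.18  ]), array([-0.0216,  0.0076,  0.18  ]), array([0.0711, 0.0085, 0.18  ])]
0.23 [array([-0.0178,  0.2403,  0.23  ]), array([0.0564, 0.2444, 0.23  ]), array([-0.0267,  0.0113,  0.23  ]), array([0.0624, 0.0122, 0.23  ])]
```

View pics/c_side0_0.png

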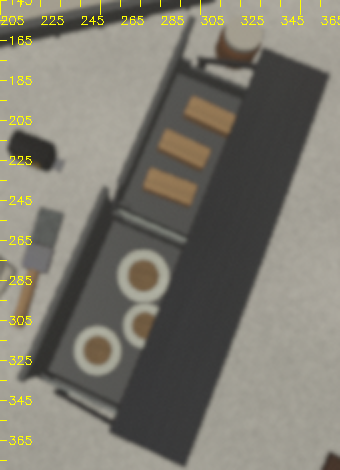

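```bash
python3 -m inch '[{"translation":[-4,0,0],"spin":6},{"translation":[-4,0,0],"spin":6},{"translation":[-1,-2.2,2.6],"spin":0},{"translation":[0,-3.5,4.1],"spin":0},{"translation":[0,-3.5,4.1],"spin":0},{"translation":[0,-3.5,4.1],"spin":0},{"translation":[0,-3.5,4.1],"spin":0},{"translation":[0,-3.5,4.1],"spin":0},{"translation":[0,-3.5,4.1],"spin":0},{"translation":[0,-3.5,4.1],"spin":0},{"translation":[0,-3.5,4.1],"spin":0}]' 1 10
python3 - <<'E'
from h import *
go(w((.01,.125,.33)),RIM)
E
```

```text
time: 1.48
ee_pos: [0.3467, 0.1447, 0.3288]
eef_rot: [0.178, 0.684, -0.184, 0.683]
ft_force: [1.4, 0.2, -0.1]
width: 0.0004
t 1.5 pos [0.3467 0.1447 0.3288] rack [-0.3589  0.2019  0.3288] tray [-0.1911 -0.1116  0.3288] F [ 1.3887  0.1872 -0.1372] w 0.0004 x [-0.0041 -0.0071 -1.    ]
cm [-0.06 -7.84 36.86] heading y 60.3 q7 0.43  spin 0.2 or -179.8
```

```bash
python3 -m inch '[{"translation":[0,-1,4.6],"spin":0},{"translation":[0,-1,4.6],"spin":0},{"translation":[0,-1,4.6],"spin":0},{"translation":[0,-1,4.6],"spin":0},{"translation":[0,-1,4.6],"spin":0},{"translation":[0,-1,4.6],"spin":0},{"translation":[0,-1,4.6],"spin":0},{"translation":[0,-1,4.6],"spin":0}]'
python3 - <<'E'
from h import *
go(w((.01,.125,.33)),RIM)
E
```

```text
time: 2.48
ee_pos: [0.6335, -0.1165, 0.3287]
eef_rot: [0.178, 0.684, -0.181, 0.683]
ft_force: [-0.7, 1.2, 1.2]
width: 0.0002
t 2.5 pos [ 0.6335 -0.1165  0.3287] rack [0.0199 0.1185 0.3287] tray [ 0.061  -0.4063  0.3287] F [-0.7014  1.2349  1.1847] w 0.0002 x [-0.0026 -0.004  -1.    ]
cm [-0.14  0.66 -0.99] heading y 60.5 q7 1.39  spin 0.4 or -179.6
```

```bash
python3 -m inch '[{"translation":[1,0.6,-0.8],"spin":0},{"translation":[3,0,0],"spin":0},{"translation":[3,0,0],"spin":0},{"translation":[2,0,0],"spin":0},{"translation":[0,0,0],"spin":0}]'
python3 - <<'E'
from h import *
go(w((-.018,.125,.239)),RIM)
snap("top",1);snap("side",1)
crop("top",1,200,80,190,140,4);crop("side",1,190,130,150,140,4)
E
```

```text
time: 3.1
ee_pos: [0.628, -0.1085, 0.232]
eef_rot: [0.178, 0.686, -0.184, 0.681]
ft_force: [0.3, 0.1, 0.4]
width: 0.0009
t 3.1 pos [ 0.628  -0.1085  0.232 ] rack [0.0112 0.1227 0.232 ] tray [ 0.0565 -0.3977  0.232 ] F [0.261  0.1186 0.4235] w 0.0009 x [-0.0089 -0.0064 -0.9999]
cm [-0.69  0.23 -2.92] heading y 60.4 q7 1.39  spin 0.3 or -179.7
pics/c_top1_0.png
pics/c_side1_0.png
```

View pics/c_side1_0.png

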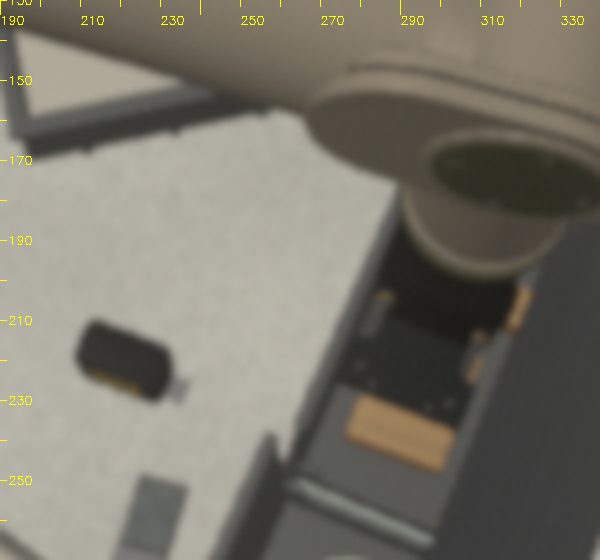

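View pics/c_top1_0.png

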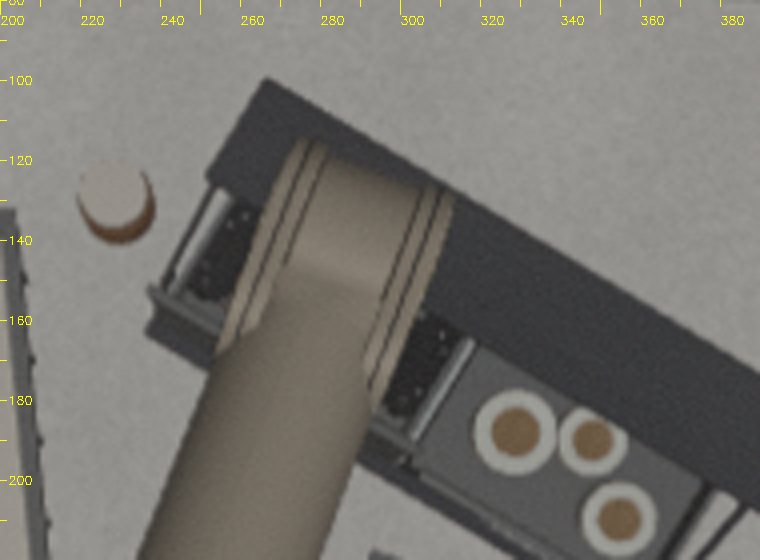

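```bash
python3 -m inch '[{"translation":[0,0,-1.3],"spin":0},{"translation":[0,0,-1.3],"spin":0},{"translation":[0,0,-1],"spin":0},{"translation":[0,0,-1],"spin":0}]'; python3 -m inch '[{"translation":[0.2,0,-1],"spin":0},{"translation":[0.2,0,-1],"spin":0},{"translation":[0.2,0,-1],"spin":0}]';python3 - <<'E'
from h import *
go(w((-.098,.125,.22)),RIM)
E
```

```text
time: 3.7
ee_pos: [0.5875, -0.0853, 0.2366]
eef_rot: [0.178, 0.683, -0.183, 0.684]
ft_force: [2.0, -0.9, -1.4]
width: 0.0005
time: 4.08
ee_pos: [0.5599, -0.0697, 0.2305]
eef_rot: [0.178, 0.683, -0.183, 0.684]
ft_force: [1.7, -1.7, -0.9]
width: 0.0004
t 4.1 pos [ 0.5599 -0.0697  0.2305] rack [-0.0671  0.1224  0.2305] tray [-0.0062 -0.3508  0.2305] F [ 1.6609 -1.748  -0.9151] w 0.0004 x [ 0.0004 -0.0074 -1.    ]
cm [ 1.04  0.28 -3.09] heading y 60.3 q7 1.26  spin 0.3 or -179.7
```

```bash
python3 -m inch '[{"translation":[0.4,0,-1],"spin":0},{"translation":[0.4,0,-1],"spin":0},{"translation":[0.3,0,-0.6],"spin":0}]'; python3 -m inch '[{"translation":[0,0,-0.4],"spin":0}]';python3 -m inch '[{"translation":[0,0,-0.3],"spin":0}]';python3 -m inch '[{"translation":[0,0,-0.3],"spin":0}]';python3 - <<'E'
from h import *
go(w((-.098,.125,.22)),RIM)
E
```

```text
time: 4.45
ee_pos: [0.5355, -0.0559, 0.2186]
eef_rot: [0.178, 0.683, -0.183, 0.684]
ft_force: [2.0, -1.3, 0.0]
width: 0.0002
time: 4.58
ee_pos: [0.5322, -0.054, 0.2187]
eef_rot: [0.178, 0.682, -0.183, 0.685]
ft_force: [11.5, -6.0, -1.8]
width: 0.0003
time: 4.7
ee_pos: [0.5315, -0.0537, 0.2196]
eef_rot: [0.178, 0.68, -0.184, 0.687]
ft_force: [14.8, -7.3, -3.0]
width: 0.0005
time: 4.82
ee_pos: [0.531, -0.0536, 0.2207]
eef_rot: [0.179, 0.678, -0.184, 0.689]
ft_force: [11.2, -5.1, -2.6]
width: 0.0
t 4.8 pos [ 0.531  -0.0536  0.2207] rack [-0.1002  0.1219  0.2207] tray [-0.0329 -0.3312  0.2207] F [11.2353 -5.1317 -2.6097] w 0.0000 x [ 0.0134 -0.012  -0.9998]
cm [0.07 0.31 0.22] heading y 60.3 q7 1.17  spin 0.2 or -179.8
```

```bash
python3 -m inch '[{"translation":[0,0,1.5],"spin":0},{"translation":[-3,0,1],"spin":0},{"translation":[-4,0,0],"spin":0},{"translation":[-3,0,-2],"spin":0},{"translation":[0,0,-5],"spin":0},{"translation":[0,0,-5],"spin":0},{"translation":[0,0,-5],"spin":0},{"translation":[0,0,-2],"spin":0}]' 0.45 10;python3 - <<'E'
from h import *
go(w((0.01,.125,.3)),RIM)
snap("top",2);snap("side",2)
crop("top",2,220,90,150,130,5);crop("side",2,205,145,150,120,5)
E
```

```text
time: 5.82
ee_pos: [0.381, 0.0313, 0.3209]
eef_rot: [0.178, 0.678, -0.186, 0.688]
ft_force: [0.7, -0.3, 0.8]
width: 0.048
t 5.8 pos [0.381  0.0313 0.3209] rack [-0.2727  0.1208  0.3209] tray [-0.1712 -0.2283  0.3209] F [ 0.6649 -0.3007  0.8039] w 0.0480 x [ 0.01   -0.0147 -0.9998]
cm [ 2.53  0.43 28.23] heading y 60.1 q7 0.63  spin 0.0 or -180.0
pics/c_top2_0.png
pics/c_side2_0.png
```

View pics/c_top2_0.png

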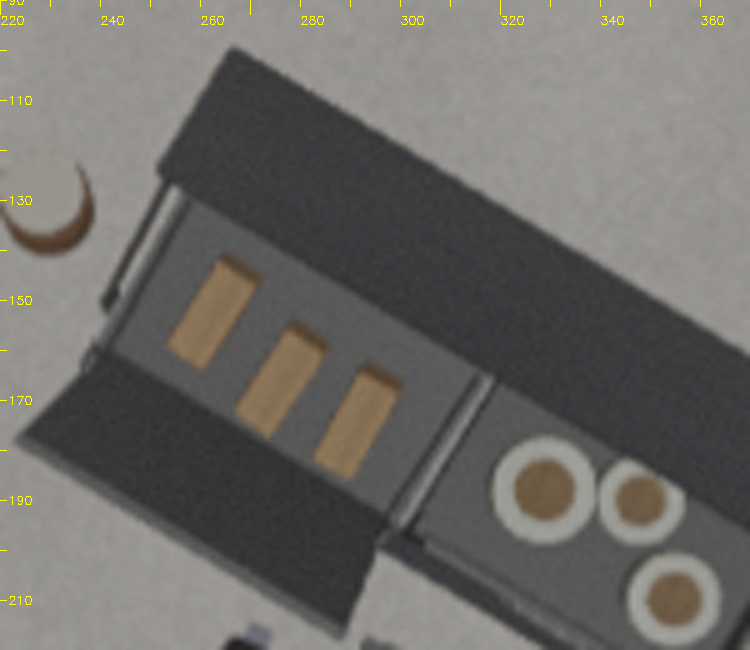

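View pics/c_side2_0.png

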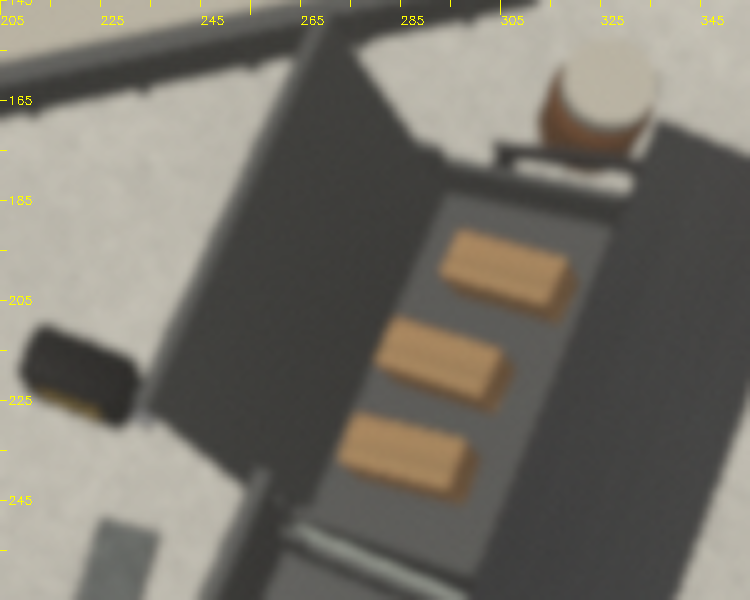

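Run:
```python
from h import *
s=lambda a,b:(205+a/5,145+b/5); t=lambda a,b:(220+a/5,90+b/5)
c,si=np.cos(.48),np.sin(.48)
def binc(P): # rack->bin
    x,z=P[0],P[2]-.062; return np.array([c*x+si*z, P[1]-.125, -si*x+c*z])
o=[("rimL",(325,25),(18,438)),("rimR",(150,410),(342,637))]
for n,a,b in o:
    P,e=tri(s(*a),t(*b));print(n,rack(P),e,binc(rack(P)))
# blocks: order: uphill-left, uphill-right, down-right, down-left (seen in rack frame, left=+y)
B={"1":([(570,255),(548,305),(440,270),(460,230)],[(222,260),(257,282),(203,370),(168,347)]),
"2":([(504,348),(485,400),(375,360),(395,318)],[(290,325),(325,348),(268,437),(235,414)]),
"3":([(470,437),(450,492),(338,457),(358,413)],[(363,370),(400,388),(350,478),(315,457)])}
for k,(a,b) in B.items():
    Q=[rack(tri(s(*p),t(*q))[0]) for p,q in zip(a,b)]
    C=np.mean(Q,0);print(k,C,binc(C));
    for q in Q: print("   ",binc(q))
    # top view ray to plane bin z=.032
    L=[]
    for n,pts,g in (("side",a,s),("top",b,t)):
        for p in pts:
            oo,d=ray(n,g(*p));o2=rack(oo);d2=rack(oo+d)-o2
            b0=binc(o2);b1=binc(o2+d2);v=b1-b0;u=(.032-b0[2])/v[2];L.append(b0+u*v)
    L=np.array(L);print("  plane side",L[:4].mean(0),"top",L[4:].mean(0)); 
    for X in (L[:4],L[4:]):
        d=(X[0]+X[1]-X[2]-X[3])/2; print("   len",np.linalg.norm(d),"yaw",np.degrees(np.arctan2(d[1],d[0])))
```

```text
rimL [-0.1215  0.2454  0.2069] 0.0008586563444927672 [-0.0409  0.1204  0.1846]
rimR [-0.1201  0.0064  0.2134] 0.006409122826392066 [-0.0366 -0.1186  0.1897]
1 [0.0208 0.186  0.1193] [0.0449 0.061  0.0413]
    [0.0848 0.0733 0.0482]
    [0.0786 0.0459 0.0345]
    [0.0083 0.0478 0.0431]
    [0.008  0.0769 0.0393]
  plane side [0.0406 0.0646 0.032 ] top [0.0412 0.0614 0.032 ]
   len 0.07341932243548517 yaw -2.1349812876275736
   len 0.07483732016479612 yaw -1.7643887817330188
2 [0.0071 0.1236 0.1062] [ 0.0267 -0.0014  0.0359]
    [0.0672 0.0116 0.0426]
    [ 0.0608 -0.0165  0.027 ]
    [-0.012  -0.0142  0.0359]
    [-0.0094  0.0135  0.0381]
  plane side [ 0.0246 -0.0001  0.032 ] top [ 0.0251 -0.0013  0.032 ]
   len 0.07486681130445787 yaw -2.386015459044143
   len 0.07714186973599664 yaw -1.1138556553824173
3 [0.0091 0.0633 0.1122] [ 0.0313 -0.0617  0.0404]
    [ 0.0696 -0.0456  0.0473]
    [ 0.0649 -0.0744  0.0308]
    [-0.0048 -0.0775  0.0418]
    [-0.0047 -0.0492  0.0416]
  plane side [ 0.0268 -0.0596  0.032 ] top [ 0.0281 -0.0619  0.032 ]
   len 0.07358735756030048 yaw 2.1543058546402998
   len 0.07402624801573746 yaw 2.9651811043291065
```

```bash
python3 - <<'E'
from h import *
go(w((0.017,.064,.3)),RIM+2.5)
E
python3 -m inch '[{"translation":[0,-1,4.8],"spin":-2.5},{"translation":[0,-1,4.8],"spin":0},{"translation":[0,-1,4.8],"spin":0},{"translation":[0,-1,4.8],"spin":0},{"translation":[0,-1,4.8],"spin":0},{"translation":[0,-0.6,4],"spin":0},{"translation":[0,0,0],"spin":0}]';python3 - <<'E'
from h import *
go(w((0.017,.064,.2)),RIM+2.5)
E
```

```text
t 5.9 pos [0.3816 0.0311 0.3209] rack [-0.272   0.1209  0.3209] tray [-0.1706 -0.2286  0.3209] F [1.0121 0.528  0.045 ] w 0.0477 x [ 0.0097 -0.0145 -0.9998]
cm [ 2.58 -5.69 28.86] heading y 60.1 q7 0.63  spin -2.5 or 177.5
time: 6.8
ee_pos: [0.6123, -0.1578, 0.3262]
eef_rot: [0.157, 0.681, -0.173, 0.694]
ft_force: [-0.8, -0.8, 0.4]
width: 0.048
t 6.8 pos [ 0.6123 -0.1578  0.3262] rack [0.0222 0.0722 0.3262] tray [ 0.0349 -0.4447  0.3262] F [-0.8259 -0.7666  0.3909] w 0.0480 x [ 0.0118 -0.0266 -0.9996]
cm [12.61 -0.56 -0.84] heading y 63.0 q7 1.55  spin 0.4 or -179.6
```

```bash
python3 -m inch '[{"translation":[3,-0.5,-0.4],"spin":0.5},{"translation":[3,0,-0.2],"spin":0},{"translation":[3,0,-0.1],"spin":0},{"translation":[2,0,0],"spin":0},{"translation":[2,0,0],"spin":0},{"translation":[2,0,0],"spin":0}]';python3 - <<'E'
from h import *
go(w((0.017,.064,.099)),RIM+2.5)
snap("side",3);snap("top",3)
crop("top",3,220,90,150,130,5);crop("side",3,205,145,150,120,5)
E
```

```text
time: 7.55
ee_pos: [0.6059, -0.165, 0.1741]
eef_rot: [0.157, 0.679, -0.178, 0.695]
ft_force: [1.3, 0.8, -0.0]
width: 0.0477
t 7.5 pos [ 0.6059 -0.165   0.1741] rack [0.0202 0.0627 0.1741] tray [ 0.0276 -0.4511  0.1741] F [ 1.3052  0.8266 -0.0463] w 0.0477 x [ 0.015  -0.0334 -0.9993]
cm [ 7.49  0.32 -0.53] heading y 62.6 q7 1.61  spin -0.0 or 180.0
pics/c_top3_0.png
pics/c_side3_0.png
```

View pics/c_side3_0.png

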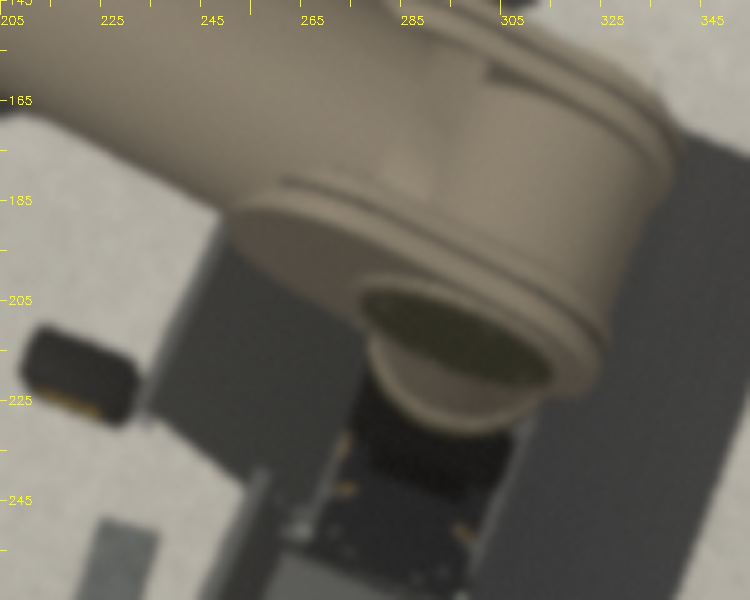

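View pics/c_top3_0.png

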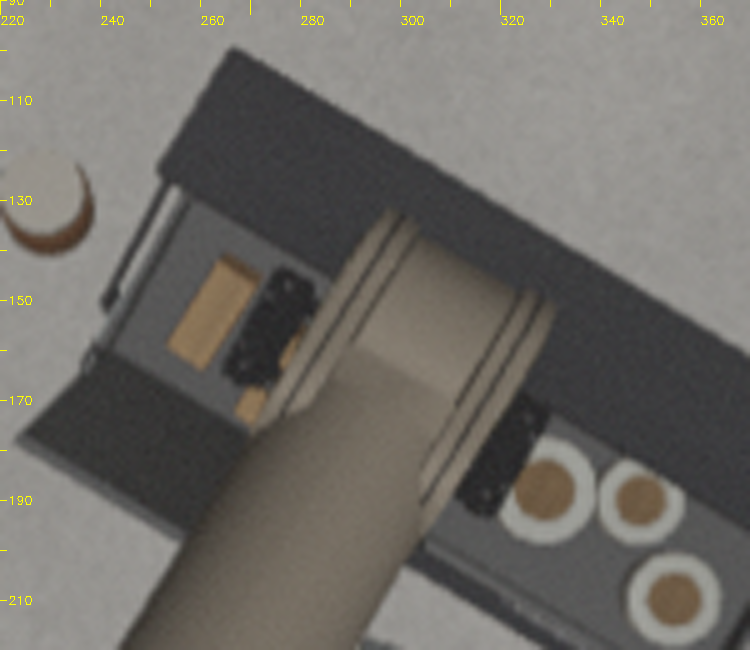

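```bash
python3 -m inch '[{"translation":[1.5,0.3,-0.2],"spin":0},{"translation":[1.2,0,-0.1],"spin":0}]';python3 -m inch '[{"translation":[1.2,0,0],"spin":0},{"translation":[1,0,0],"spin":0}]';python3 -m inch '[{"translation":[1,0,0],"spin":0},{"translation":[0.6,0,0],"spin":0}]';python3 - <<'E'
from h import *
go(w((0.017,.064,.099)),RIM+2.5)
E
```

```text
time: 7.9
ee_pos: [0.6048, -0.1616, 0.1454]
eef_rot: [0.157, 0.679, -0.178, 0.694]
ft_force: [0.7, 0.1, 0.5]
width: 0.0481
time: 8.15
ee_pos: [0.6051, -0.1623, 0.1219]
eef_rot: [0.157, 0.679, -0.178, 0.694]
ft_force: [0.2, -0.5, -0.5]
width: 0.0478
time: 8.4
ee_pos: [0.6052, -0.163, 0.1046]
eef_rot: [0.157, 0.679, -0.178, 0.694]
ft_force: [-1.0, -0.7, 0.5]
width: 0.0478
t 8.4 pos [ 0.6052 -0.163   0.1046] rack [0.0187 0.0641 0.1046] tray [ 0.0272 -0.449   0.1046] F [-1.0032 -0.6616  0.4984] w 0.0478 x [ 0.0138 -0.0334 -0.9993]
cm [ 0.55  0.01 -0.18] heading y 62.5 q7 1.64  spin -0.0 or 180.0
```

```bash
python3 -m inch '[{"translation":[0.4,0,-0.1],"spin":0}]';python3 -m inch '[{"translation":[0,0,0],"spin":0},{"translation":[0,0,0],"spin":0},{"translation":[0,0,0],"spin":0}]' 0.8 15;python3 -m inch '[{"translation":[-1,0,0],"spin":0},{"translation":[-1,0,0],"spin":0}]';python3 - <<'E'
from h import *
go(w((-0.02,.064,.32)),RIM+2.5)
E
```

```text
time: 8.52
ee_pos: [0.6044, -0.1628, 0.1002]
eef_rot: [0.157, 0.679, -0.178, 0.694]
ft_force: [-0.5, 1.0, -0.6]
width: 0.0475
time: 8.9
ee_pos: [0.6046, -0.1629, 0.1006]
eef_rot: [0.157, 0.679, -0.178, 0.695]
ft_force: [0.3, -0.4, -0.6]
width: 0.0321
time: 9.15
ee_pos: [0.6041, -0.1622, 0.1216]
eef_rot: [0.157, 0.679, -0.178, 0.694]
ft_force: [0.4, 0.5, -1.1]
width: 0.0315
t 9.2 pos [ 0.6041 -0.1622  0.1216] rack [0.0173 0.0642 0.1216] tray [ 0.0262 -0.448   0.1216] F [ 0.3593  0.4665 -1.0934] w 0.0315 x [ 0.0137 -0.0336 -0.9993]
cm [-19.94  -0.33  -3.17] heading y 62.5 q7 1.63  spin -0.1 or 179.9
```

```bash
python3 -m inch '[{"translation":[-3,0,0],"spin":0},{"translation":[-4,0,0],"spin":0},{"translation":[-4,0,0],"spin":0},{"translation":[-4,0,0],"spin":0},{"translation":[-4,0,-2],"spin":0}]';python3 - <<'E'
from h import *
go(tw((-0.07,-.096,.3)),TRX)
E
```

```text
time: 9.78
ee_pos: [0.5826, -0.1467, 0.3186]
eef_rot: [0.158, 0.679, -0.179, 0.694]
ft_force: [0.1, 0.3, -0.6]
width: 0.0317
t 9.8 pos [ 0.5826 -0.1467  0.3186] rack [-0.0091  0.0669  0.3186] tray [ 0.0067 -0.43    0.3186] F [ 0.069  0.317 -0.608] w 0.0317 x [ 0.0129 -0.0343 -0.9993]
cm [  0.6   23.13 -25.35] heading y 62.4 q7 1.51  spin 55.3 or -124.7
```

```bash
python3 -m inch '[{"translation":[0,3.8,-4.2],"spin":0},{"translation":[0,3.8,-4.2],"spin":0},{"translation":[0,3.8,-4.2],"spin":0},{"translation":[0,3.8,-4.2],"spin":0},{"translation":[0,3.8,-4.2],"spin":0},{"translation":[0,3.8,-4.2],"spin":0},{"translation":[0,0,0],"spin":10},{"translation":[0,0,0],"spin":10},{"translation":[0,0,0],"spin":10},{"translation":[0,0,0],"spin":10},{"translation":[0,0,0],"spin":10},{"translation":[0,0,0],"spin":4}]';python3 - <<'E'
from h import *
go(tw((-0.07,-.096,.15)),TRX)
snap("side",4);snap("top",4)
crop("top",4,110,120,150,140,4);crop("side",4,170,55,170,140,4)
E
```

```text
time: 11.28
ee_pos: [0.4626, 0.1762, 0.3155]
eef_rot: [0.471, 0.515, -0.473, 0.537]
ft_force: [-0.2, 0.3, -0.8]
width: 0.0322
t 11.3 pos [0.4626 0.1762 0.3155] rack [-0.2741  0.287   0.3155] tray [-0.0722 -0.0947  0.3155] F [-0.1672  0.3365 -0.7976] w 0.0322 x [ 0.0214 -0.0228 -0.9995]
cm [16.55 -0.09 -0.29] heading y 6.2 q7 -0.40  spin -0.9 or 179.1
pics/c_top4_0.png
pics/c_side4_0.png
```

View pics/c_side4_0.png

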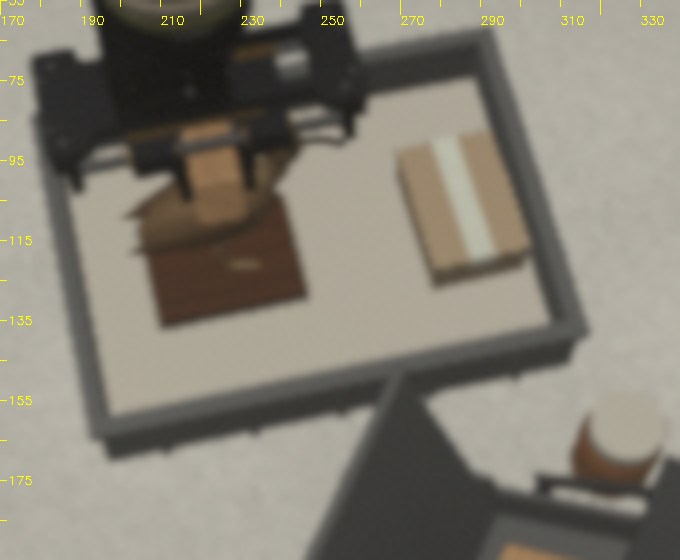

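View pics/c_top4_0.png

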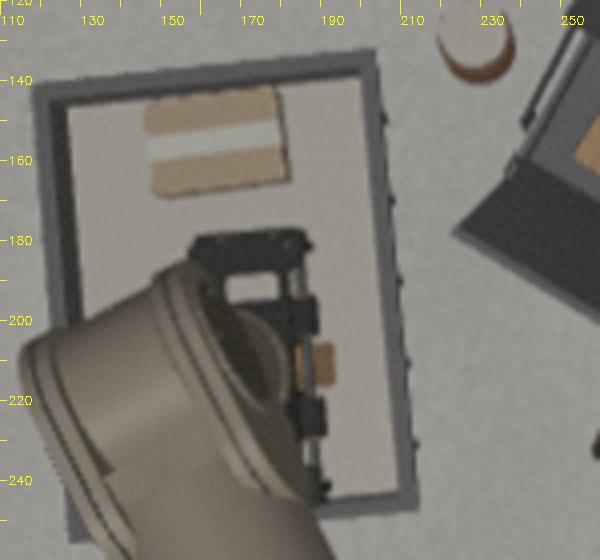

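```bash
python3 - <<'E'
from h import *
s=lambda a,b:(205+a/5,145+b/5); t=lambda a,b:(220+a/5,90+b/5)
for a,b in [((600,385),(553,300)),((680,150),(400,208)),((430,432),(None,None))]:
    if b[0] is None: continue
    P,e=tri(s(*a),t(*b));print(P,e,"rel tcp(.606,-.165,.174)",P-np.array([.6059,-.165,.1741]))
for h in(.3,.4,.5,.6):
  print(h,[tr(plane("top",(110+a/4,120+b/4),h))*1000//1 for a,b in((150,290),(20,355),(190,260),(305,500))])
E
crop() { :; }
python3 - <<'E'
from h import *
crop("side",4,150,0,170,140,4)
E
```

```text
[ 0.6236 -0.2186  0.5126] 0.00032282271273743754 rel tcp(.606,-.165,.174) [ 0.0177 -0.0536  0.3385]
[ 0.6629 -0.1418  0.5272] 0.0018447122459785525 rel tcp(.606,-.165,.174) [0.057  0.0232 0.3531]
0.3 [array([ -6.,   2., 300.]), array([-44., 104., 300.]), array([ 13., -30., 300.]), array([-171.,  -99.,  300.])]
0.4 [array([-13., -25., 399.]), array([-48.,  69., 399.]), array([  5., -54., 399.]), array([-164., -117.,  399.])]
0.5 [array([-20., -51., 500.]), array([-52.,  33., 500.]), array([ -4., -78., 500.]), array([-157., -135.,  500.])]
0.6 [array([-27., -78., 600.]), array([-55.,  -2., 600.]), array([ -12., -102.,  600.]), array([-150., -153.,  600.])]
pics/c_side4_1.png
```

```bash
python3 -m inch '[{"translation":[4,0,-0.2],"spin":-0.9},{"translation":[4,0,-0.1],"spin":0},{"translation":[4,0,0],"spin":0},{"translation":[4,0,0],"spin":0},{"translation":[4,0,0],"spin":0},{"translation":[3,0,0],"spin":0},{"translation":[0,0,0],"spin":0}]' - 15;python3 - <<'E'
from h import *
go(tw((-0.07,-.096,.065)),TRX)
snap("side",5);snap("top",5)
crop("top",5,110,120,150,140,4);crop("side",5,170,55,170,140,4)
E
```

```text
time: 12.25
ee_pos: [0.4692, 0.1747, 0.0824]
eef_rot: [0.464, 0.523, -0.462, 0.545]
ft_force: [0.3, 0.6, -0.3]
width: 0.0317
t 12.2 pos [0.4692 0.1747 0.0824] rack [-0.2677  0.289   0.0824] tray [-0.0659 -0.097   0.0824] F [ 0.2768  0.6153 -0.3255] w 0.0317 x [ 0.0252 -0.0174 -0.9995]
cm [ 1.73 -0.45 -0.14] heading y 8.2 q7 -0.09  spin 1.0 or -179.0
pics/c_top5_0.png
pics/c_side5_0.png
```

View pics/c_side5_0.png

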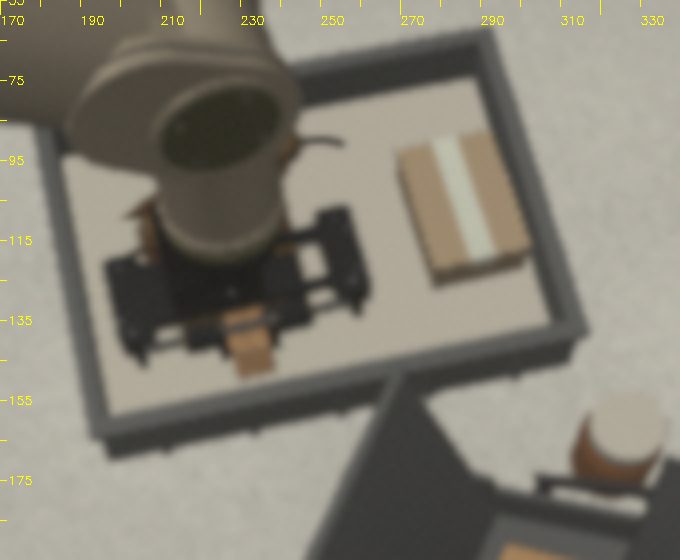

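View pics/c_top5_0.png

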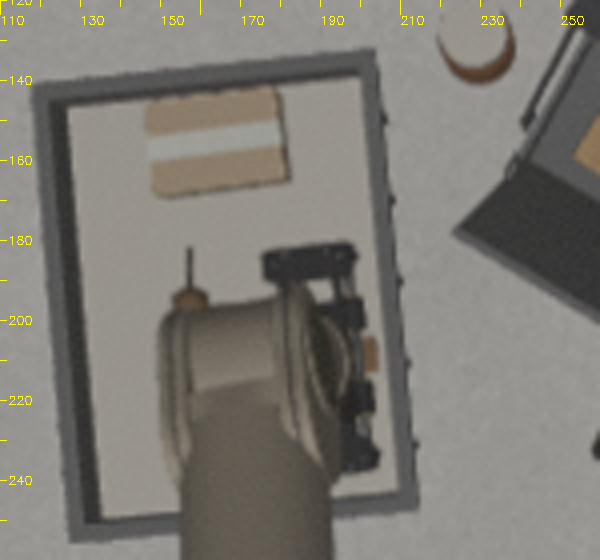

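```bash
python3 -m inch '[{"translation":[1,-0.4,-0.1],"spin":1},{"translation":[0.8,0,0],"spin":0}]' - 6;python3 -m inch '[{"translation":[0.5,0,0],"spin":0}]';python3 -m inch '[{"translation":[0.4,0,0],"spin":0}]'; python3 -m inch '[{"translation":[0.4,0,0],"spin":0}]';python3 - <<'E'
from h import *
go(tw((-0.07,-.096,.044)),TRX)
E
```

```text
time: 12.6
ee_pos: [0.4682, 0.1771, 0.0682]
eef_rot: [0.473, 0.519, -0.463, 0.541]
ft_force: [-0.1, 0.3, -1.1]
width: 0.032
time: 12.72
ee_pos: [0.4684, 0.1774, 0.0631]
eef_rot: [0.473, 0.519, -0.463, 0.541]
ft_force: [-0.1, 0.3, -1.1]
width: 0.032
time: 12.85
ee_pos: [0.4687, 0.1773, 0.0589]
eef_rot: [0.473, 0.519, -0.463, 0.541]
ft_force: [0.7, -1.0, 3.1]
width: 0.0317
time: 12.98
ee_pos: [0.4693, 0.177, 0.055]
eef_rot: [0.473, 0.519, -0.463, 0.541]
ft_force: [-0.7, -1.4, 2.9]
width: 0.0319
t 13.0 pos [0.4693 0.177  0.055 ] rack [-0.2688  0.2911  0.055 ] tray [-0.0655 -0.0947  0.055 ] F [-0.7408 -1.3568  2.8993] w 0.0319 x [ 0.0326 -0.0101 -0.9994]
cm [ 1.08 -0.49  0.12] heading y 7.1 q7 -0.06  spin 0.0 or -180.0
```

```bash
python3 -m inch '[{"translation":[0.4,-0.2,0],"spin":0}]';python3 -m inch '[{"translation":[0.4,-0.2,0.1],"spin":0}]'; python3 -m inch '[{"translation":[0.3,-0.2,0],"spin":0}]';python3 - <<'E'
from h import *
go(tw((-0.07,-.096,.044)),TRX)
snap("side",6)
crop("side",6,170,55,170,140,4)
E
```

```text
time: 13.1
ee_pos: [0.4679, 0.1766, 0.0509]
eef_rot: [0.473, 0.519, -0.463, 0.541]
ft_force: [1.0, -0.5, 3.2]
width: 0.0322
time: 13.22
ee_pos: [0.4663, 0.1753, 0.0467]
eef_rot: [0.473, 0.519, -0.463, 0.541]
ft_force: [1.0, 0.2, 1.6]
width: 0.0318
time: 13.35
ee_pos: [0.4643, 0.1749, 0.0433]
eef_rot: [0.473, 0.519, -0.463, 0.541]
ft_force: [1.1, -1.1, 1.4]
width: 0.0317
t 13.3 pos [0.4643 0.1749 0.0433] rack [-0.272   0.2868  0.0433] tray [-0.0707 -0.0962  0.0433] F [ 1.1449 -1.1258  1.4113] w 0.0317 x [ 0.034  -0.0099 -0.9994]
cm [-0.06  0.07 -0.02] heading y 7.1 q7 -0.05  spin -0.0 or 180.0
pics/c_side6_0.png
```

View pics/c_side6_0.png

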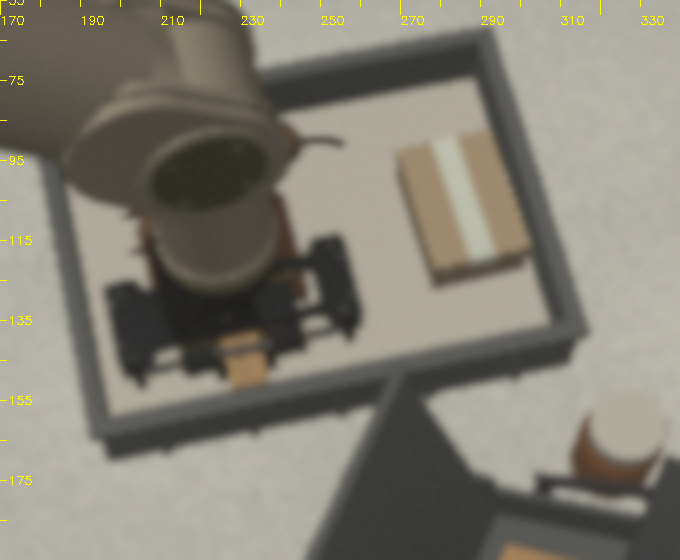

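```bash
python3 -m inch '[{"translation":[0.2,0,0],"spin":0}]';python3 -m inch '[{"translation":[0.15,0,0],"spin":0}]'
```

```text
time: 13.52
ee_pos: [0.4639, 0.1749, 0.0409]
eef_rot: [0.473, 0.519, -0.463, 0.541]
ft_force: [2.8, -1.4, 6.4]
width: 0.032
time: 13.65
ee_pos: [0.4644, 0.175, 0.0398]
eef_rot: [0.473, 0.519, -0.463, 0.541]
ft_force: [-0.4, -1.1, 8.4]
width: 0.0327
```

```bash
python3 -m inch '[{"translation":[-0.1,0,0],"spin":0},{"translation":[0,0,0],"spin":0},{"translation":[-1,0,0],"spin":0},{"translation":[-2,0,0],"spin":0},{"translation":[-4,0,0],"spin":0},{"translation":[-5,0,0],"spin":0},{"translation":[-5,0,0],"spin":0},{"translation":[-5,0,0],"spin":0},{"translation":[-5,0,0],"spin":0}]' 0.45 10;python3 - <<'E'
from h import *
go(w((0.0148,.124,.3)),RIM-1.5)
E
```

```text
time: 14.78
ee_pos: [0.453, 0.1757, 0.3178]
eef_rot: [0.472, 0.519, -0.466, 0.54]
ft_force: [1.1, 1.1, 0.6]
width: 0.0479
t 14.8 pos [0.453  0.1757 0.3178] rack [-0.2822  0.2818  0.3178] tray [-0.0818 -0.094   0.3178] F [1.1354 1.1327 0.5642] w 0.0479 x [ 0.0277 -0.0137 -0.9995]
cm [ 2.67 14.25 30.4 ] heading y 7.0 q7 -0.45  spin -51.6 or 128.4
```

```bash
python3 -m inch '[{"translation":[0,2.4,5],"spin":0},{"translation":[0,2.4,5],"spin":0},{"translation":[0,2.4,5],"spin":0},{"translation":[0,2.4,5],"spin":0},{"translation":[0,0,0],"spin":-10},{"translation":[0,0,0],"spin":-10},{"translation":[0,0,0],"spin":-10},{"translation":[0,0,0],"spin":-10},{"translation":[0,0,0],"spin":-10}]';python3 - <<'E'
from h import *
go(w((0.0148,.124,.3)),RIM-1.5)
snap("side",7);snap("top",7)
crop("top",7,110,90,200,150,4);crop("side",7,170,55,170,140,4)
E
```

```text
time: 15.9
ee_pos: [0.5705, -0.0109, 0.3314]
eef_rot: [0.193, 0.668, -0.194, 0.692]
ft_force: [-0.2, -0.5, -0.0]
width: 0.0479
t 15.9 pos [ 0.5705 -0.0109  0.3314] rack [-0.0873  0.1786  0.3314] tray [ 0.0116 -0.2937  0.3314] F [-0.1682 -0.5191 -0.0343] w 0.0479 x [ 0.0334 -0.0104 -0.9994]
cm [ 3.45 -5.17 10.27] heading y 58.3 q7 1.12  spin -0.3 or 179.7
pics/c_top7_0.png
pics/c_side7_0.png
```

View pics/c_side7_0.png

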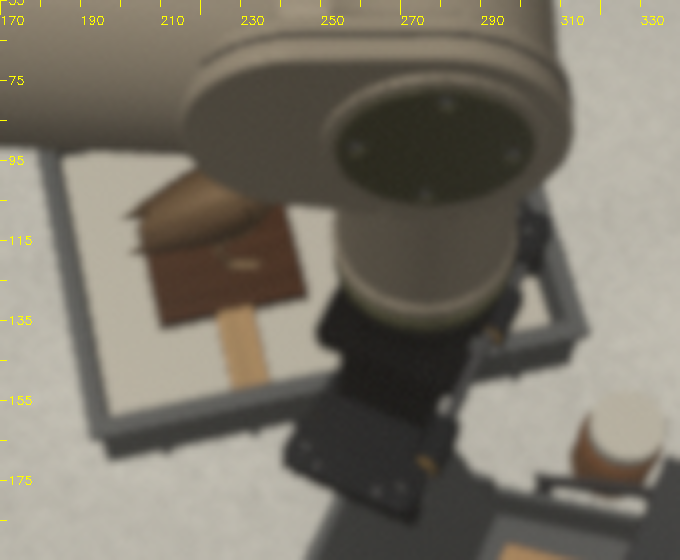

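View pics/c_top7_0.png

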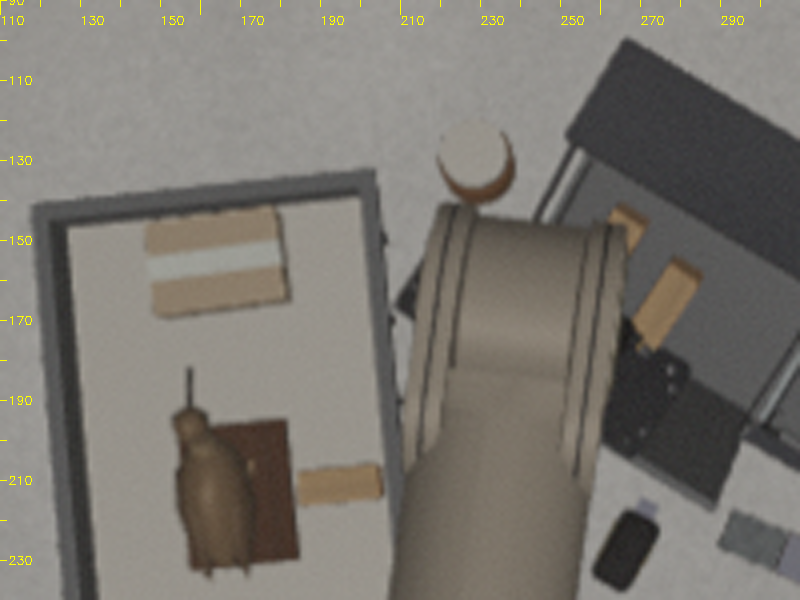

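```bash
python3 -m inch '[{"translation":[0.5,-2.5,5],"spin":0},{"translation":[0.5,-2.5,5],"spin":0},{"translation":[0,-0.2,0.5],"spin":0},{"translation":[3,0,0],"spin":0},{"translation":[4,0,-0.1],"spin":0},{"translation":[4,0,-0.1],"spin":0}]';python3 - <<'E'
from h import *
go(w((0.0148,.124,.1)),RIM-1.5)
E
```

```text
time: 16.75
ee_pos: [0.638, -0.1093, 0.2162]
eef_rot: [0.202, 0.663, -0.2, 0.692]
ft_force: [-0.1, 0.8, -0.8]
width: 0.0477
t 16.8 pos [ 0.638  -0.1093  0.2162] rack [0.0203 0.1271 0.2162] tray [ 0.0664 -0.3997  0.2162] F [-0.0993  0.7748 -0.7527] w 0.0477 x [ 0.0397 -0.0095 -0.9992]
cm [11.58 -0.5  -0.97] heading y 57.0 q7 1.41  spin -1.6 or 178.4
```

```bash
python3 -m inch '[{"translation":[2,-0.3,-0.4],"spin":-1.6},{"translation":[2,0,-0.2],"spin":0},{"translation":[2,0,-0.1],"spin":0}]';python3 -m inch '[{"translation":[2,0,-0.1],"spin":0},{"translation":[1.5,0,0],"spin":0}]';python3 - <<'E'
from h import *
go(w((0.0148,.124,.1)),RIM-1.5)
E
```

```text
time: 17.12
ee_pos: [0.6322, -0.1052, 0.1531]
eef_rot: [0.194, 0.666, -0.193, 0.694]
ft_force: [0.5, -0.7, 0.6]
width: 0.0477
time: 17.38
ee_pos: [0.633, -0.1043, 0.1159]
eef_rot: [0.195, 0.666, -0.193, 0.694]
ft_force: [-0.6, 0.0, 0.4]
width: 0.048
t 17.4 pos [ 0.633  -0.1043  0.1159] rack [0.0134 0.1289 0.1159] tray [ 0.062  -0.3941  0.1159] F [-0.5878  0.0395  0.4001] w 0.0480 x [ 0.0388 -0.0083 -0.9992]
cm [ 1.59 -0.51  0.1 ] heading y 58.2 q7 1.48  spin -0.4 or 179.6
```

```bash
python3 -m inch '[{"translation":[0,-0.5,0.1],"spin":0},{"translation":[0.8,-0.1,0.1],"spin":0},{"translation":[0.6,0,0],"spin":0}]';python3 - <<'E'
from h import *
go(w((0.0148,.124,.1)),RIM-1.5)
E
python3 -m inch '[{"translation":[0,0,0],"spin":0},{"translation":[0,0,0],"spin":0},{"translation":[0,0,0],"spin":0}]' 0.8 15;python3 - <<'E'
from h import *
go(w((0.0148,.124,.1)),RIM-1.5)
E
```

```text
time: 17.75
ee_pos: [0.6323, -0.1116, 0.1012]
eef_rot: [0.195, 0.666, -0.194, 0.694]
ft_force: [-0.7, 0.4, 0.6]
width: 0.0481
t 17.8 pos [ 0.6323 -0.1116  0.1012] rack [0.0165 0.1222 0.1012] tray [ 0.0604 -0.4014  0.1012] F [-0.6861  0.4111  0.5514] w 0.0481 x [ 0.0392 -0.0089 -0.9992]
cm [ 0.11  0.18 -0.18] heading y 58.1 q7 1.50  spin -0.5 or 179.5
time: 18.12
ee_pos: [0.6325, -0.1117, 0.1014]
eef_rot: [0.195, 0.665, -0.194, 0.694]
ft_force: [0.2, -0.1, -0.5]
width: 0.0322
t 18.1 pos [ 0.6325 -0.1117  0.1014] rack [0.0167 0.1222 0.1014] tray [ 0.0607 -0.4014  0.1014] F [ 0.2047 -0.092  -0.4955] w 0.0322 x [ 0.0397 -0.0088 -0.9992]
cm [ 0.14  0.17 -0.2 ] heading y 58.1 q7 1.50  spin -0.5 or 179.5
```

```bash
python3 -m inch '[{"translation":[-2,0,0],"spin":0},{"translation":[-3,0,0],"spin":0},{"translation":[-4,0,0],"spin":0},{"translation":[-4,0,0],"spin":0},{"translation":[-4,0,0],"spin":0},{"translation":[-4,0,-1],"spin":0},{"translation":[-3,0,-2],"spin":0}]';python3 - <<'E'
from h import *
go(tw((-0.07,.094,.35)),TRX)
E
```

```text
time: 19.0
ee_pos: [0.5955, -0.0954, 0.3549]
eef_rot: [0.196, 0.664, -0.195, 0.695]
ft_force: [0.4, 0.6, 0.2]
width: 0.0324
t 19.0 pos [ 0.5955 -0.0954  0.3549] rack [-0.0235  0.1179  0.3549] tray [ 0.0259 -0.3807  0.3549] F [0.411  0.5847 0.1905] w 0.0324 x [ 0.0424 -0.0104 -0.999 ]
cm [ -0.64  30.67 -37.48] heading y 57.9 q7 1.33  spin 50.7 or -129.3
```

```bash
python3 -m inch '[{"translation":[0,3.8,-4.7],"spin":0},{"translation":[0,3.8,-4.7],"spin":0},{"translation":[0,3.8,-4.7],"spin":0},{"translation":[0,3.8,-4.7],"spin":0},{"translation":[0,3.8,-4.7],"spin":0},{"translation":[0,3.8,-4.7],"spin":0},{"translation":[0,3.8,-4.7],"spin":0},{"translation":[0,3.8,-4.7],"spin":0},{"translation":[0,0,0],"spin":10},{"translation":[0,0,0],"spin":10},{"translation":[0,0,0],"spin":10},{"translation":[0,0,0],"spin":10},{"translation":[0,0,0],"spin":10}]';python3 - <<'E'
from h import *
go(tw((-0.07,.094,.08)),TRX)
E
```

```text
time: 20.62
ee_pos: [0.4379, 0.3677, 0.3641]
eef_rot: [0.49, 0.51, -0.461, 0.536]
ft_force: [0.0, -0.2, -0.3]
width: 0.0323
t 20.6 pos [0.4379 0.3677 0.3641] rack [-0.3911  0.4407  0.3641] tray [-0.073   0.0985  0.3641] F [ 0.0322 -0.2407 -0.3436] w 0.0323 x [ 0.056   0.0062 -0.9984]
cm [28.38 -1.29  0.46] heading y 5.4 q7 -0.56  spin -1.7 or 178.3
```

```bash
python3 -m inch '[{"translation":[3,-0.4,0.3],"spin":-1.7},{"translation":[4,-0.3,0.1],"spin":0},{"translation":[4,-0.2,0],"spin":0},{"translation":[4,-0.2,0],"spin":0},{"translation":[4,-0.2,0],"spin":0}]';python3 - <<'E'
from h import *
go(tw((-0.07,.094,.08)),TRX)
E
```

```text
time: 21.25
ee_pos: [0.4398, 0.3635, 0.1784]
eef_rot: [0.489, 0.516, -0.45, 0.541]
ft_force: [0.3, 0.1, -0.3]
width: 0.0321
t 21.2 pos [0.4398 0.3635 0.1784] rack [-0.3873  0.438   0.1784] tray [-0.0715  0.094   0.1784] F [ 0.3062  0.0743 -0.3237] w 0.0321 x [ 0.0625  0.0179 -0.9979]
cm [ 9.83 -0.48  0.1 ] heading y 6.7 q7 -0.45  spin -0.4 or 179.6
```

```bash
python3 -m inch '[{"translation":[4,-0.3,0.1],"spin":-0.4},{"translation":[3,-0.2,0.1],"spin":0},{"translation":[2,-0.1,0],"spin":0},{"translation":[0,0,0],"spin":0}]';python3 - <<'E'
from h import *
go(tw((-0.07,.0925,.06)),TRX)
snap("side",8);snap("top",8)
crop("top",8,100,110,150,150,4);crop("side",8,160,40,170,140,4)
E
```

```text
time: 21.75
ee_pos: [0.4404, 0.362, 0.088]
eef_rot: [0.488, 0.517, -0.448, 0.542]
ft_force: [0.4, 0.1, -0.7]
width: 0.0321
t 21.8 pos [0.4404 0.362  0.088 ] rack [-0.386  0.437  0.088] tray [-0.0712  0.0924  0.088 ] F [ 0.4283  0.0955 -0.6654] w 0.0321 x [ 0.0629  0.0192 -0.9978]
cm [ 2.8  -0.06  0.02] heading y 7.0 q7 -0.36  spin -0.1 or 179.9
pics/c_top8_0.png
pics/c_side8_0.png
```

View pics/c_side8_0.png

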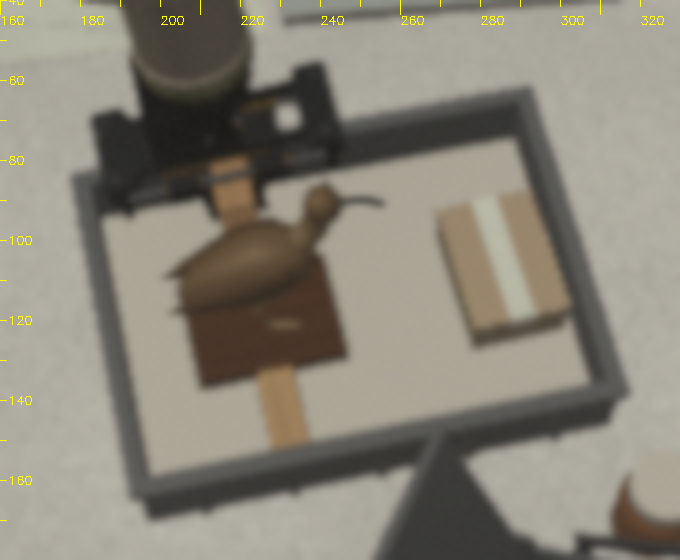

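View pics/c_top8_0.png

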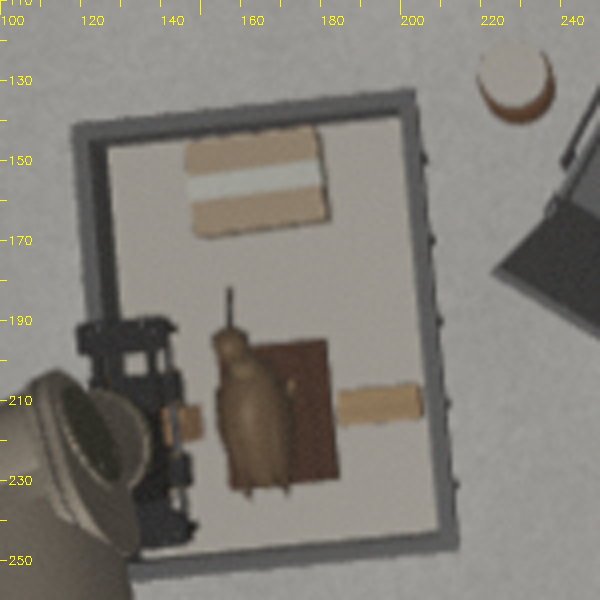

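```bash
python3 -m inch '[{"translation":[1.3,0,0],"spin":0},{"translation":[1,-0.1,0],"spin":0}]' - 6;python3 -m inch '[{"translation":[0.5,0,0],"spin":0}]';python3 -m inch '[{"translation":[0.4,-0.1,0],"spin":0}]'; python3 -m inch '[{"translation":[0.4,0,0],"spin":0}]';python3 -m inch '[{"translation":[0.4,0,0],"spin":0}]';python3 - <<'E'
from h import *
go(tw((-0.07,.0925,.044)),TRX)
E
```

```text
time: 22.1
ee_pos: [0.4428, 0.3645, 0.0677]
eef_rot: [0.49, 0.518, -0.446, 0.541]
ft_force: [-0.7, -0.0, -0.8]
width: 0.0323
time: 22.22
ee_pos: [0.4429, 0.3646, 0.062]
eef_rot: [0.49, 0.518, -0.446, 0.541]
ft_force: [0.1, 0.6, -0.4]
width: 0.0323
time: 22.35
ee_pos: [0.4427, 0.3644, 0.0579]
eef_rot: [0.49, 0.517, -0.446, 0.541]
ft_force: [0.9, -0.5, 3.2]
width: 0.0321
time: 22.48
ee_pos: [0.4431, 0.3643, 0.0538]
eef_rot: [0.49, 0.517, -0.446, 0.542]
ft_force: [1.1, -2.1, 2.4]
width: 0.0318
time: 22.6
ee_pos: [0.4436, 0.3643, 0.0497]
eef_rot: [0.49, 0.517, -0.446, 0.541]
ft_force: [0.5, 0.1, 1.5]
width: 0.032
t 22.6 pos [0.4436 0.3643 0.0497] rack [-0.3844  0.4406  0.0497] tray [-0.0677  0.0944  0.0497] F [0.5192 0.0771 1.5171] w 0.0320 x [ 0.0674  0.0246 -0.9974]
cm [ 0.55 -0.27  0.2 ] heading y 7.0 q7 -0.32  spin -0.1 or 179.9
```

```bash
python3 -m inch '[{"translation":[0.4,-0.1,0.15],"spin":0}]';python3 -m inch '[{"translation":[0.3,-0.1,0.1],"spin":0}]'; python3 -m inch '[{"translation":[0.2,-0.1,0],"spin":0}]';python3 -m inch '[{"translation":[0.2,0,0],"spin":0}]';python3 - <<'E'
from h import *
go(tw((-0.07,.0925,.044)),TRX)
E
```

```text
time: 22.72
ee_pos: [0.4434, 0.3629, 0.0455]
eef_rot: [0.491, 0.517, -0.446, 0.542]
ft_force: [1.1, 0.4, 2.0]
width: 0.032
time: 22.85
ee_pos: [0.4433, 0.3621, 0.0425]
eef_rot: [0.491, 0.517, -0.445, 0.542]
ft_force: [1.9, 1.3, 8.8]
width: 0.0324
time: 22.98
ee_pos: [0.4439, 0.3623, 0.0413]
eef_rot: [0.492, 0.516, -0.444, 0.542]
ft_force: [4.8, -2.1, 9.4]
width: 0.0329
time: 23.1
ee_pos: [0.4443, 0.3625, 0.0399]
eef_rot: [0.493, 0.517, -0.444, 0.542]
ft_force: [-5.2, -2.0, 9.4]
width: 0.0333
t 23.1 pos [0.4443 0.3625 0.0399] rack [-0.3829  0.4394  0.0399] tray [-0.0673  0.0925  0.0399] F [-5.2318 -2.0367  9.3914] w 0.0333 x [ 0.072  0.028 -0.997]
cm [-0.43 -0.24 -0.01] heading y 6.9 q7 -0.31  spin -0.2 or 179.8
```

```bash
python3 -m inch '[{"translation":[-0.1,0,0],"spin":0},{"translation":[0,0,0],"spin":0},{"translation":[-1,0.05,0],"spin":0},{"translation":[-2,0.1,0],"spin":0},{"translation":[-4,0,0],"spin":0},{"translation":[-5,0,0],"spin":0},{"translation":[-5,0,0],"spin":0},{"translation":[-5,0,0],"spin":0},{"translation":[-5,0,0],"spin":0},{"translation":[-4,0,0],"spin":0}]' 0.45 10;python3 - <<'E'
from h import *
go(w((-0.2,.125,.35)),RIM)
E
```

```text
time: 24.35
ee_pos: [0.4227, 0.3501, 0.3647]
eef_rot: [0.494, 0.516, -0.446, 0.54]
ft_force: [0.0, 0.5, -0.5]
width: 0.0482
t 24.4 pos [0.4227 0.3501 0.3647] rack [-0.3955  0.4179  0.3647] tray [-0.0902  0.0829  0.3647] F [ 0.0136  0.4915 -0.5267] w 0.0482 x [ 0.0694  0.0285 -0.9972]
cm [ 0.63 -1.84 35.19] heading y 6.6 q7 -0.61  spin -53.5 or 126.5
```

```bash
python3 -m inch '[{"translation":[0,-0.2,5],"spin":0},{"translation":[0,-0.2,5],"spin":0},{"translation":[0,-0.2,5],"spin":0},{"translation":[0,-0.2,5],"spin":0},{"translation":[0,-0.2,5],"spin":0},{"translation":[0,-0.2,5],"spin":0},{"translation":[0,-0.2,5],"spin":0},{"translation":[0,0,0],"spin":-10.5},{"translation":[0,0,0],"spin":-10.5},{"translation":[0,0,0],"spin":-10.5},{"translation":[0,0,0],"spin":-10.5},{"translation":[0,0,0],"spin":-10.5}]' 1 10;python3 - <<'E'
from h import *
go(w((-0.2,.125,.226)),RIM)
snap("side",9);snap("top",9)
crop("top",9,100,110,150,150,4);crop("side",9,160,40,170,140,4)
E
```

```text
time: 25.85
ee_pos: [0.4524, -0.0246, 0.3624]
eef_rot: [0.212, 0.661, -0.163, 0.701]
ft_force: [0.0, 1.0, -0.5]
width: 0.0003
t 25.9 pos [ 0.4524 -0.0246  0.3624] rack [-0.1828  0.1079  0.3624] tray [-0.1072 -0.2926  0.3624] F [ 0.0095  1.0145 -0.5374] w 0.0003 x [ 0.0722  0.0518 -0.996 ]
cm [13.66  0.57 -2.23] heading y 59.3 q7 0.64  spin -0.8 or 179.2
pics/c_top9_0.png
pics/c_side9_0.png
```

View pics/c_side9_0.png

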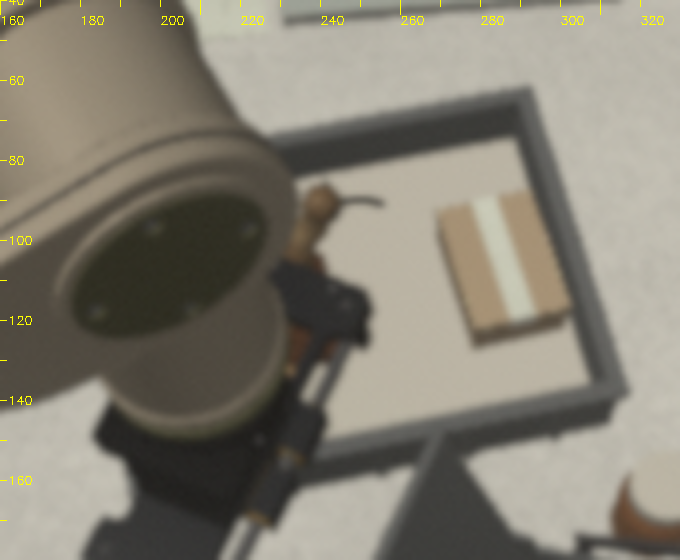

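View pics/c_top9_0.png

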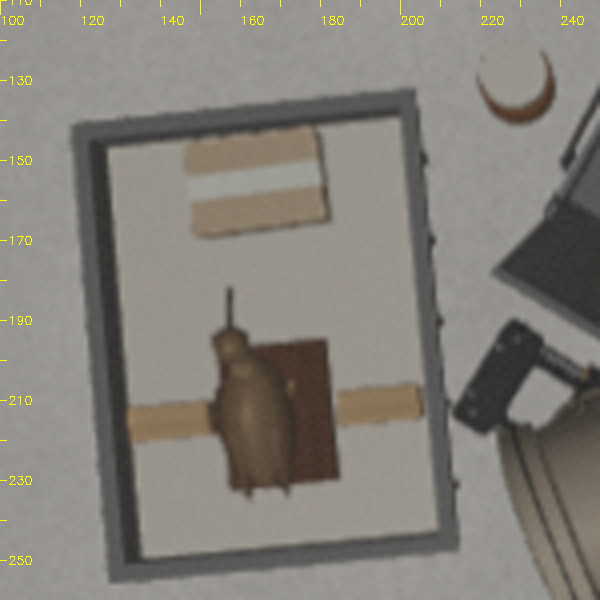

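```bash
python3 -m inch '[{"translation":[3,0.5,-1.5],"spin":-0.8},{"translation":[4,0,-0.2],"spin":0},{"translation":[4,0,-0.2],"spin":0},{"translation":[2.6,0,-0.1],"spin":0},{"translation":[0,0,0],"spin":0}]';python3 - <<'E'
from h import *
go(w((-0.15,.125,.224)),RIM)
E
```

```text
time: 26.58
ee_pos: [0.448, -0.0042, 0.2242]
eef_rot: [0.22, 0.66, -0.168, 0.698]
ft_force: [0.2, 0.0, 0.2]
width: 0.0007
t 26.6 pos [ 0.448  -0.0042  0.2242] rack [-0.1968  0.1234  0.2242] tray [-0.1091 -0.2718  0.2242] F [0.1618 0.0319 0.1889] w 0.0007 x [ 0.0729  0.0569 -0.9957]
cm [0.19 0.31 4.67] heading y 58.2 q7 0.61  spin -1.9 or 178.1
```

```bash
python3 -m inch '[{"translation":[0,0,2],"spin":-1.9},{"translation":[0,0,2],"spin":0},{"translation":[0,0,1.5],"spin":0},{"translation":[0,0,1.2],"spin":0},{"translation":[-0.1,0,1.2],"spin":0},{"translation":[-0.1,0,1.2],"spin":0}]';python3 - <<'E'
from h import *
go(w((-0.0475,.125,.236)),RIM)
E
```

```text
time: 27.32
ee_pos: [0.516, -0.0505, 0.2418]
eef_rot: [0.216, 0.656, -0.16, 0.705]
ft_force: [-0.8, 2.6, -0.4]
width: 0.0004
t 27.3 pos [ 0.516  -0.0505  0.2418] rack [-0.1148  0.1171  0.2418] tray [-0.0473 -0.3263  0.2418] F [-0.836   2.5943 -0.4108] w 0.0004 x [ 0.0883  0.0579 -0.9944]
cm [0.97 0.83 6.67] heading y 59.2 q7 0.69  spin -0.9 or 179.1
```

```bash
python3 -m inch '[{"translation":[0.4,0,0.6],"spin":0},{"translation":[0.3,0.2,1],"spin":0},{"translation":[0.15,0.2,1],"spin":0}]';python3 - <<'E'
from h import *
go(w((-0.0475,.125,.236)),RIM)
E
```

```text
time: 27.7
ee_pos: [0.5214, -0.0582, 0.2428]
eef_rot: [0.219, 0.649, -0.16, 0.711]
ft_force: [-1.0, 1.4, -1.2]
width: 0.0006
t 27.7 pos [ 0.5214 -0.0582  0.2428] rack [-0.1063  0.1132  0.2428] tray [-0.043  -0.3346  0.2428] F [-1.0222  1.3595 -1.1967] w 0.0006 x [ 0.1065  0.0557 -0.9927]
cm [1.18 1.21 5.79] heading y 59.0 q7 0.70  spin -1.1 or 178.9
```

Run:
```python
from h import *
s=r.read_state();print(s["joint_positions"],s["joint_vel"])
snap("side",10);snap("top",10)
crop("top",10,190,90,150,150,4);crop("side",10,170,120,170,140,4)
```

```text
[-1.5681 -0.4988  1.3385  1.8481  0.4705  1.3167  0.6989] [ 0.0214  0.0011  0.0028 -0.0341  0.0194 -0.0155  0.0279]
pics/c_top10_0.png
pics/c_side10_0.png
```

View pics/c_side10_0.png

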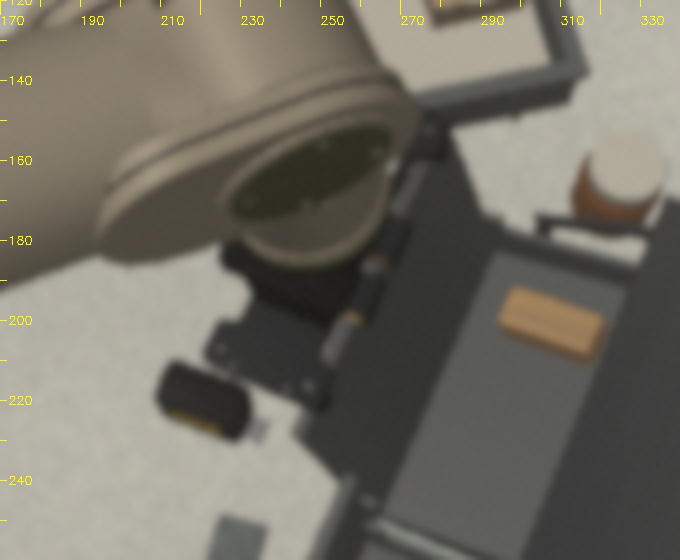

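View pics/c_top10_0.png

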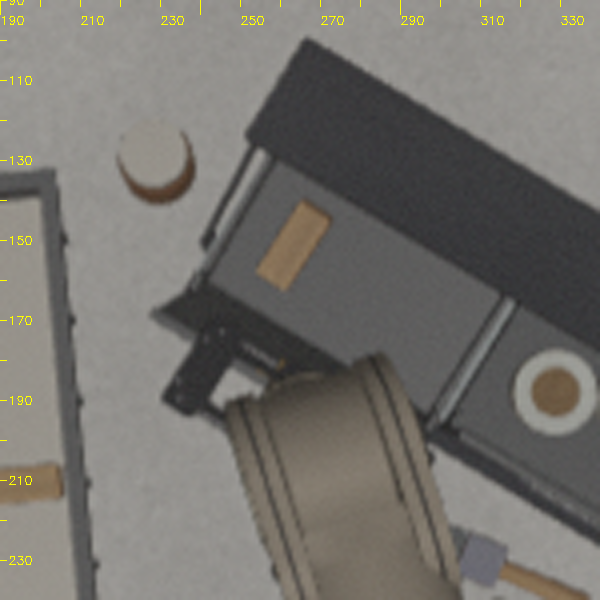

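```bash
cat > j.py <<'E'
from h import *
s=r.read_state();R=Ro.from_quat(s["eef_rot"]).as_matrix()
print("q",s["joint_positions"].round(2),"x",R[:,0].round(3),"pos",s["ee_pos"].round(3),"rack",rack(s["ee_pos"]).round(3))
E
python3 -m inch '[{"translation":[0,0,-2],"spin":0},{"translation":[0,0,-2],"spin":0},{"translation":[-3,0,-1],"spin":0},{"translation":[-4,0,0],"spin":0},{"translation":[-4,0,0],"spin":0}]'; python3 j.py;python3 -m inch '[{"translation":[0,0,4],"spin":0},{"translation":[0,0,4],"spin":0},{"translation":[0,0,4],"spin":0},{"translation":[0,0,4],"spin":0}]'; python3 j.py
```

```text
time: 28.42
ee_pos: [0.4648, -0.0392, 0.3495]
eef_rot: [0.218, 0.649, -0.162, 0.71]
ft_force: [0.6, -0.3, 1.0]
width: 0.0007
q [-1.3  -0.49  0.96  1.78  0.38  1.53  0.67] x [ 0.104  0.052 -0.993] pos [ 0.465 -0.039  0.349] rack [-0.165  0.101  0.349]
time: 28.92
ee_pos: [0.5598, -0.1103, 0.3725]
eef_rot: [0.215, 0.63, -0.16, 0.728]
ft_force: [0.6, -0.4, -0.4]
width: 0.0006
q [-1.6  -0.5   1.34  1.55  0.49  1.54  0.8 ] x [ 0.154  0.038 -0.987] pos [ 0.56  -0.11   0.372] rack [-0.047  0.087  0.372]
```

```bash
python3 - <<'E'
from h import *
go((.42,.1,.37),RIM)
E
python3 -m inch '[{"translation":[0,0,-4],"spin":0},{"translation":[0,0,-4],"spin":0},{"translation":[0,0,-4],"spin":0},{"translation":[0,0,-4],"spin":0},{"translation":[0,3,-3],"spin":0}]'; python3 j.py
python3 - <<'E'
from h import *
go((.3,.4,.37),72)
E
```

```text
t 28.9 pos [ 0.5598 -0.1103  0.3725] rack [-0.047   0.0872  0.3725] tray [-0.0113 -0.391   0.3725] F [ 0.5791 -0.3842 -0.3729] w 0.0006 x [ 0.1536  0.0379 -0.9874]
cm [ -1.11  10.9  -22.76] heading y 59.4 q7 0.80  spin -0.7 or 179.3
time: 29.55
ee_pos: [0.4103, 0.009, 0.3524]
eef_rot: [0.224, 0.63, -0.164, 0.726]
ft_force: [0.5, 0.9, -0.2]
width: 0.0006
q [-0.99 -0.48  0.6   1.91  0.29  1.48  0.59] x [ 0.154  0.044 -0.987] pos [0.41  0.009 0.352] rack [-0.236  0.116  0.352]
t 29.6 pos [0.4103 0.009  0.3524] rack [-0.2361  0.116   0.3524] tray [-0.1449 -0.2541  0.3524] F [ 0.544   0.9058 -0.2079] w 0.0006 x [ 0.1536  0.044  -0.9871]
cm [ -1.72  27.58 -29.84] heading y 58.5 q7 0.59  spin -13.5 or 166.5
```

```bash
python3 -m inch '[{"translation":[0,3.5,-3.7],"spin":-2},{"translation":[0,3.5,-3.7],"spin":-2},{"translation":[0,3.5,-3.7],"spin":-2},{"translation":[-1,3.5,-3.7],"spin":-2}]'; python3 j.py; python3 -m inch '[{"translation":[-1,3.5,-3.7],"spin":-2},{"translation":[0,3.5,-3.7],"spin":-2},{"translation":[0,3.5,-3.7],"spin":-2}]'; python3 j.py
```

```text
time: 30.05
ee_pos: [0.346, 0.2034, 0.359]
eef_rot: [0.176, 0.641, -0.122, 0.737]
ft_force: [0.6, 0.4, 0.3]
width: 0.0004
q [-1.12 -0.38  0.31  1.9   0.19  1.47  0.31] x [ 0.15   0.047 -0.988] pos [0.346 0.203 0.359] rack [-0.389  0.252  0.359]
time: 30.42
ee_pos: [0.2817, 0.3449, 0.3652]
eef_rot: [0.139, 0.647, -0.088, 0.744]
ft_force: [0.7, 0.3, -0.0]
width: 0.0006
q [-1.23 -0.21  0.14  1.78  0.14  1.46  0.14] x [ 0.146  0.049 -0.988] pos [0.282 0.345 0.365] rack [-0.515  0.343  0.365]
```

```bash
python3 - <<'E'
from h import *
go((.4,.48,.38),72)
E
python3 -m inch '[{"translation":[-0.6,3.9,1.7],"spin":0},{"translation":[-0.6,3.9,1.7],"spin":0},{"translation":[-0.6,3.9,1.7],"spin":0},{"translation":[-0.6,3.9,1.7],"spin":0}]'; python3 j.py
python3 - <<'E'
from h import *
go((.63,.1,.38),72)
E
```

```text
t 30.4 pos [0.2817 0.3449 0.3652] rack [-0.5151  0.3431  0.3652] tray [-0.2308  0.0952  0.3652] F [ 0.6784  0.318  -0.0161] w 0.0006 x [ 0.1461  0.049  -0.9881]
cm [ 0.93 16.59  6.96] heading y 71.8 q7 0.14  spin -0.2 or 179.8
time: 30.92
ee_pos: [0.393, 0.4733, 0.4087]
eef_rot: [0.138, 0.65, -0.087, 0.742]
ft_force: [0.4, -0.4, 0.1]
width: 0.0004
q [-1.2   0.18  0.24  1.31  0.04  1.53  0.28] x [ 0.139  0.05  -0.989] pos [0.393 0.473 0.409] rack [-0.483  0.51   0.409]
t 30.9 pos [0.393  0.4733 0.4087] rack [-0.4826  0.5099  0.4087] tray [-0.1044  0.2088  0.4087] F [ 0.4329 -0.4018  0.0634] w 0.0004 x [ 0.1393  0.0502 -0.989 ]
cm [  4.27 -28.29  33.84] heading y 71.9 q7 0.28  spin -0.1 or 179.9
```

```bash
python3 - <<'E'
from h import *
go((.54,.34,.39),72)
E
python3 -m inch '[{"translation":[0.3,-1.9,4.3],"spin":0},{"translation":[0.3,-1.9,4.3],"spin":0},{"translation":[0.3,-1.9,4.3],"spin":0},{"translation":[0.3,-1.9,4.3],"spin":0}]'; python3 j.py
python3 - <<'E'
from h import *
go((.63,.1,.38),72)
E
```

```text
t 30.9 pos [0.393  0.4733 0.4087] rack [-0.4826  0.5099  0.4087] tray [-0.1044  0.2088  0.4087] F [ 0.4329 -0.4018  0.0634] w 0.0004 x [ 0.1393  0.0502 -0.989 ]
cm [ 3.23 -8.25 17.85] heading y 71.9 q7 0.28  spin -0.1 or 179.9
time: 31.42
ee_pos: [0.5397, 0.3457, 0.4033]
eef_rot: [0.137, 0.653, -0.087, 0.74]
ft_force: [-0.1, -0.4, 0.3]
width: 0.0003
q [-0.95  0.24  0.37  1.27 -0.05  1.51  0.65] x [ 0.132  0.05  -0.99 ] pos [0.54  0.346 0.403] rack [-0.292  0.472  0.403]
t 31.4 pos [0.5397 0.3457 0.4033] rack [-0.2918  0.4724  0.4033] tray [0.0254 0.0639 0.4033] F [-0.1324 -0.4482  0.2933] w 0.0003 x [ 0.132   0.0499 -0.99  ]
cm [  2.27 -20.71  16.01] heading y 72.0 q7 0.65  spin 0.0 or -180.0
```

```bash
python3 -m inch '[{"translation":[0.3,-4,3.2],"spin":2},{"translation":[0.3,-4,3.2],"spin":2},{"translation":[0.3,-4,3],"spin":2},{"translation":[0.3,-4,3],"spin":2},{"translation":[0.3,-4,2],"spin":2}]'; python3 j.py
python3 - <<'E'
from h import *
go(w((-.2,.125,.3)),RIM)
E
```

```text
time: 32.05
ee_pos: [0.6047, 0.093, 0.3777]
eef_rot: [0.207, 0.643, -0.148, 0.722]
ft_force: [0.3, -0.1, 0.8]
width: 0.0005
q [-0.66  0.17  0.53  1.41 -0.12  1.45  0.92] x [ 0.128  0.052 -0.99 ] pos [0.605 0.093 0.378] rack [-0.109  0.286  0.378]
t 32.0 pos [0.6047 0.093  0.3777] rack [-0.1094  0.2858  0.3777] tray [ 0.0585 -0.1949  0.3777] F [ 0.3411 -0.0895  0.8013] w 0.0005 x [ 0.1282  0.0518 -0.9904]
cm [  5.17 -16.65  -9.84] heading y 61.1 q7 0.92  spin 1.1 or -178.9
```

```bash
python3 -m inch '[{"translation":[0.3,-3.6,-2.5],"spin":0.5},{"translation":[0.3,-3.6,-2.5],"spin":0.5},{"translation":[0.3,-3.6,-2],"spin":0},{"translation":[0.3,-3,-1],"spin":0}]'; python3 j.py
python3 - <<'E'
from h import *
go(w((-.17,.135,.228)),RIM)
E
```

```text
time: 32.55
ee_pos: [0.4668, 0.0038, 0.3392]
eef_rot: [0.219, 0.641, -0.159, 0.718]
ft_force: [-0.2, 1.5, 0.9]
width: 0.0007
q [-0.67 -0.22  0.51  1.81  0.07  1.39  0.86] x [ 0.127  0.052 -0.991] pos [0.467 0.004 0.339] rack [-0.184  0.14   0.339]
t 32.5 pos [0.4668 0.0038 0.3392] rack [-0.1845  0.1397  0.3392] tray [-0.0894 -0.2663  0.3392] F [-0.1576  1.4535  0.8957] w 0.0007 x [ 0.1266  0.0524 -0.9906]
cm [11.08 -1.67  0.55] heading y 59.2 q7 0.86  spin -0.9 or 179.1
```

```bash
python3 -m inch '[{"translation":[3,-0.5,0],"spin":-0.9},{"translation":[4,-0.5,0],"spin":0},{"translation":[3.8,-0.4,0],"spin":0}]'; python3 j.py
python3 - <<'E'
from h import *
go(w((-.05,.13,.234)),RIM)
E
```

```text
time: 32.92
ee_pos: [0.4734, -0.0072, 0.2292]
eef_rot: [0.219, 0.64, -0.153, 0.72]
ft_force: [-0.1, -0.6, -0.5]
width: 0.0009
q [-0.66 -0.15  0.57  1.99  0.04  1.14  0.94] x [ 0.133  0.059 -0.989] pos [ 0.473 -0.007  0.229] rack [-0.173  0.133  0.229]
t 32.9 pos [ 0.4734 -0.0072  0.2292] rack [-0.1733  0.1335  0.2292] tray [-0.0842 -0.278   0.2292] F [-0.1496 -0.5627 -0.4562] w 0.0009 x [ 0.1329  0.0593 -0.9894]
cm [ 0.54 -0.2  12.33] heading y 59.7 q7 0.94  spin -0.4 or 179.6
```

```bash
python3 -m inch '[{"translation":[0.1,0,2],"spin":0},{"translation":[0.1,0,2],"spin":0},{"translation":[0.05,0,1.5],"spin":0},{"translation":[0,0,1.2],"spin":0},{"translation":[0,0,1.2],"spin":0},{"translation":[0,0,1.2],"spin":0}]'; python3 j.py
python3 - <<'E'
from h import *
go(w((-.05,.13,.238)),RIM)
E
```

```text
time: 33.67
ee_pos: [0.5506, -0.0609, 0.228]
eef_rot: [0.223, 0.642, -0.156, 0.717]
ft_force: [-1.7, 1.0, 1.1]
width: 0.0007
q [-0.59  0.1   0.71  1.8  -0.15  1.15  1.2 ] x [ 0.127  0.063 -0.99 ] pos [ 0.551 -0.061  0.228] rack [-0.08   0.125  0.228]
t 33.7 pos [ 0.5506 -0.0609  0.228 ] rack [-0.0796  0.1254  0.228 ] tray [-0.0143 -0.3409  0.228 ] F [-1.7273  1.0463  1.1161] w 0.0007 x [ 0.1269  0.0632 -0.9899]
cm [-0.7   0.63  3.01] heading y 59.1 q7 1.20  spin -1.0 or 179.0
```

```bash
python3 -m inch '[{"translation":[-0.3,0,0.8],"spin":0},{"translation":[-0.3,0,0.8],"spin":0}]'; python3 -m inch '[{"translation":[-0.2,0,0.6],"spin":0}]';python3 -m inch '[{"translation":[-0.1,0,0.4],"spin":0}]';python3 -m inch '[{"translation":[0,0,0.3],"spin":0}]';python3 -m inch '[{"translation":[0,0,0.3],"spin":0}]'; python3 j.py
```

```text
time: 33.92
ee_pos: [0.5642, -0.0702, 0.2351]
eef_rot: [0.223, 0.642, -0.156, 0.716]
ft_force: [-0.6, 0.2, -0.4]
width: 0.0009
time: 34.05
ee_pos: [0.5695, -0.0737, 0.2378]
eef_rot: [0.223, 0.642, -0.156, 0.716]
ft_force: [-0.4, 1.8, -0.7]
width: 0.0008
time: 34.17
ee_pos: [0.573, -0.076, 0.2393]
eef_rot: [0.223, 0.642, -0.156, 0.716]
ft_force: [-0.7, 0.7, -1.5]
width: 0.0008
time: 34.3
ee_pos: [0.5752, -0.0772, 0.2395]
eef_rot: [0.223, 0.643, -0.156, 0.716]
ft_force: [-12.8, 6.1, 6.7]
width: 0.0005
time: 34.42
ee_pos: [0.5755, -0.0773, 0.2395]
eef_rot: [0.224, 0.645, -0.155, 0.714]
ft_force: [-24.6, 8.4, 16.8]
width: 0.0006
q [-0.54  0.18  0.73  1.71 -0.22  1.2   1.27] x [ 0.119  0.067 -0.991] pos [ 0.576 -0.077  0.239] rack [-0.05   0.124  0.239]
```

```bash
python3 -m inch '[{"translation":[0,0,-1],"spin":0},{"translation":[0,0,-2],"spin":0},{"translation":[-1,0,-3],"spin":0},{"translation":[-3,0,-4],"spin":0},{"translation":[-4,0,-4],"spin":0},{"translation":[-3,2,-3],"spin":0}]'
python3 - <<'E'
from h import *
snap("side",11);snap("top",11)
crop("top",11,110,90,200,150,4);crop("side",11,170,50,170,140,4);crop("side",11,205,145,150,120,5);crop("top",11,220,90,150,130,5)
E
```

```text
time: 35.17
ee_pos: [0.4233, 0.0211, 0.3402]
eef_rot: [0.224, 0.644, -0.157, 0.714]
ft_force: [0.6, 1.5, -0.5]
width: 0.0004
pics/c_top11_0.png
pics/c_side11_0.png
pics/c_side11_1.png
pics/c_top11_1.png
```

View pics/c_side11_1.png

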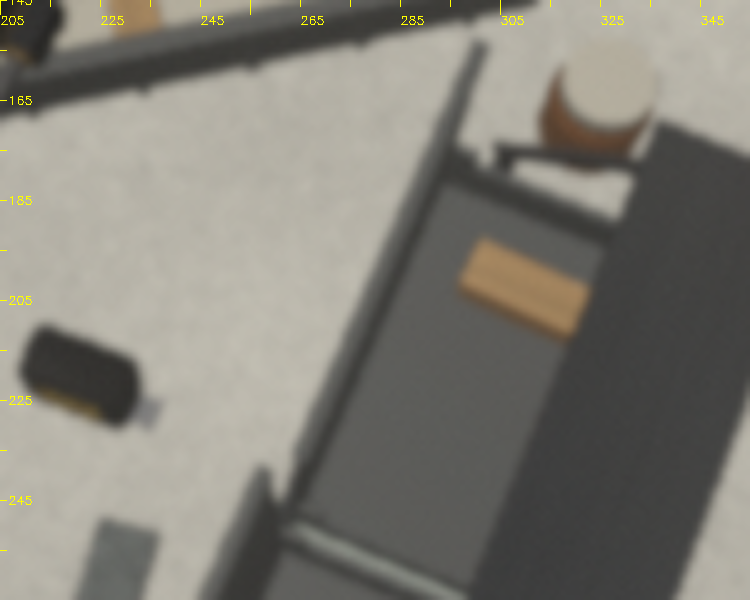

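View pics/c_top11_1.png

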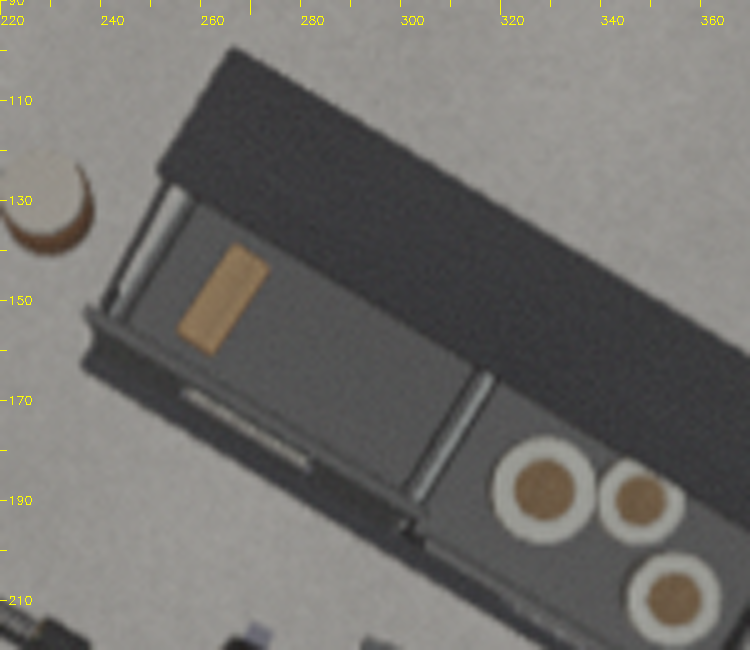

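View pics/c_top11_0.png

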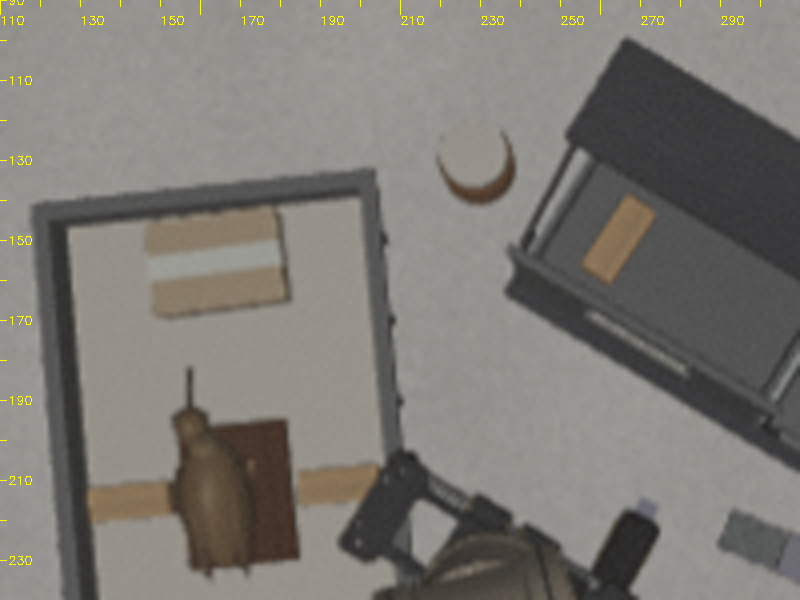

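View pics/c_side11_0.png

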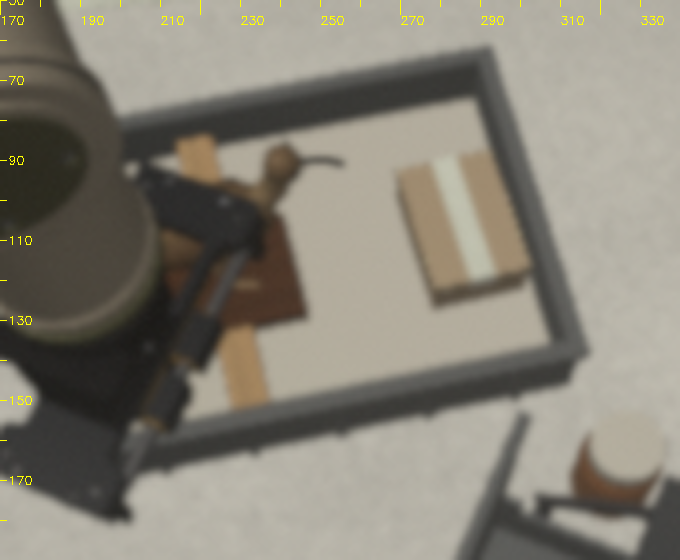

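Run:
```python
from h import *
import cv2
t=lambda a,b:(110+a/4,90+b/4); s=lambda a,b:(170+a/4,50+b/4); t9=lambda a,b:(100+a/4,110+b/4)
print("left top9",[tr(plane("top",t9(*p),.049))*1000 for p in((128,410),(128,440))])
print("left side",[tr(plane("side",s(*p),.049))*1000 for p in((177,140),(214,134))])
print("right top outer",[tr(plane("top",t9(*p),.049))*1000 for p in((420,382),(424,416),(338,393),(341,427))])
print("right side outer",[tr(plane("side",s(*p),.049))*1000 for p in((228,408),(270,402),(217,332),(252,325))])
for p in ((177,140),(214,134)): pass
L=[proj("side",tw((x,y,z)))[0] for x in(-.086,-.054) for y,z in((.131,.049),(.14,.017),(.14,.07),(.057,.049))];print(np.array(L).round(1).tolist())
for n in("top","side"):
    a=np.load(f"pics/{n}0.npy").astype(int);b=np.load(f"pics/{n}11.npy").astype(int)
    d=np.abs(a-b).max(2);d=cv2.blur(d.astype(np.float32),(3,3));m=(d>18).astype(np.uint8)
    k,lab,st,c=cv2.connectedComponentsWithStats(m)
    print(n,[tuple(x) for x in st[1:] if x[4]>6])
```

```text
left top9 [array([-54.2609, 132.1774,  49.    ]), array([-81.0703, 134.5684,  49.    ])]
left side [array([-80.8108, 135.8709,  49.    ]), array([-48.0986, 134.4839,  49.    ])]
right top outer [array([ -54.8665, -132.5222,   49.    ]), array([ -85.3775, -133.2284,   49.    ]), array([-57.4746, -58.422 ,  49.    ]), array([-87.9413, -58.2922,  49.    ])]
right side outer [array([ -89.1328, -125.6352,   49.    ]), array([ -54.7589, -128.2043,   49.    ]), array([-84.0643, -56.0472,  49.    ]), array([-54.4718, -56.335 ,  49.    ])]
[[213.1, 86.4], [213.6, 89.6], [211.9, 80.7], [217.1, 104.3], [222.0, 84.6], [222.3, 87.9], [221.0, 78.9], [226.3, 102.4]]
top [(np.int32(269), np.int32(152), np.int32(18), np.int32(22), np.int32(205)), (np.int32(285), np.int32(160), np.int32(17), np.int32(23), np.int32(216)), (np.int32(0), np.int32(202), np.int32(291), np.int32(182), np.int32(18138)), (np.int32(131), np.int32(209), np.int32(24), np.int32(12), np.int32(222)), (np.int32(230), np.int32(367), np.int32(12), np.int32(17), np.int32(135))]
side [(np.int32(0), np.int32(0), np.int32(238), np.int32(229), np.int32(26418)), (np.int32(133), np.int32(0), np.int32(8), np.int32(3), np.int32(21)), (np.int32(222), np.int32(114), np.int32(8), np.int32(14), np.int32(33)), (np.int32(75), np.int32(208), np.int32(10), np.int32(9), np.int32(48)), (np.int32(284), np.int32(209), np.int32(27), np.int32(22), np.int32(349)), (np.int32(277), np.int32(229), np.int32(27), np.int32(20), np.int32(344))]
```

```bash
python3 -c "
from bench import r,close_job
print(r.read_state()['time'],r.read_state()['ft_force']);print(close_job())"
```

```text
35.275 [-0.35965364  0.37310587 -0.81670124]
the job is handed in; nothing more can be done
None
```

I opened the block bin to its stop and put two blocks in the tray, one on each side of the bird mount. Then I pushed the bin shut to its stop and handed the job in at 35.3 s of the 72 s allowed.

**Last checks, from both cameras:**
- **Blocks:** both lie across the gaps beside the middle of the board. They span about 58 to 133 mm from the tray's centreline on one side and about 60 to 134 mm on the other. Each settled when pressed onto the foam (about 8–9 N), and both look flat.
- **Bin:** its rim is back where it was in the first pictures, to within a pixel, and the push met a hard stop.
- **Everything else:** comparing the before and after pictures showed only the removed and placed blocks and the arm. The parts of the bird, box, jar, mouse, tape measure, brush and other bin not hidden by the arm were unchanged. The arm ended clear of everything, with no contact force.

**What didn't go cleanly:**
- **First push stalled:** my first push to shut the bin stopped part-way, with joints 2 and 3 at the ends of their ranges and the tool tilting by several degrees. I backed off, swung the arm round over the tray into a better posture and finished the push with the tool still tilted about 8°.
- **Force at the end of that push:** it reached about 31 N at the wrist, 17 N of it upward. I can't rule out that the gripper's body briefly pressed on the rim, though that is below the 40 N limit.
- **Measurement disagreement:** the two cameras differed by a few millimetres, up to about 8 mm, on where the blocks' ends lie.

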